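Flip the grain cake on the tasting board

ROBOT

A 7-joint arm with a two-finger parallel gripper is mounted at the origin on the work surface. World frame = base frame: x ahead of the robot, y to its left, z up, the work surface at z = 0. Lengths are in m, angles in rad, forces in N, time in s.
With the tool pointing down it reaches from about 0.425 to 0.925 m from the base axis. Payload 6.8 kg.
Tool frame: the origin (TCP) lies at the very end of the fingers, on their centre line; the grasp point (between the pads) lies bot.hold_point_z behind it (bot.hold_point_z is the distance from the TCP to the grasp point, in m); x points along the fingers, z is the direction in which the jaws open and shut, and the axes are right-handed (so a half turn about x gives the same grasp; the last joint's range is limited). The gripper opens to 85 mm and grips with 20 to 120 N. Pads are 22 mm wide; open, the fingers measure 114 mm over their backs; the gripper's body (76 mm by 85 mm) begins 54 mm behind the grasp point. The pads swing forward as they close: fully open they stand 13 mm farther back than shut.
Start: joints at [-1.399, 0.477, 0.022, 1.555, -0.011, 1.109, -0.083], TCP at [0.186, 0.649, 0.231] pointing down, gripper open.
Joint ranges: [-2.96, 2.96], [-0.34, 2.1], [-1.41, 1.46], [0.24, 2.44], [-1.37, 4.51], [0.17, 1.92], [-2.96, 2.96]. Speed limits (rad/s): [2.39, 2.39, 3.14, 3.14, 3.14, 3.14, 3.14].

INTERFACE

Orientations are given as a unit quaternion [w, x, y, z].
In Python, from station import bot gives the robot as it stands.
- The arm moves only by the tool drive_tool, never from a script. Its arguments are lists of equal length, an entry for each row: "slide": the shift along the world's x, y, z in mm, a list of three; "turn": the turn, a rotation vector about the world's x, y, z in rad, a list of three; "gripper": the opening, from 0 (shut) to 1 (fully open). A call has 1 to 10 rows; each row is the pose to reach, as a shift and turn from the pose measured when the call began; what a row does not reach only later rows make up. A row lasts 1/10 s, in which the tool goes at most 50 mm and 8.59 degrees, less where a joint would pass 70% of its speed; a pose out of reach is approached as far as the arm can. A call with a gripper value outside its range is refused whole. The fingers move at their own pace and stop on an object; "squeeze" is the grip in N (left out, the last holds). Time passes only in rows, so rows that repeat a pose let the fingers close. It gives the time, the measured TCP pose, the force and the opening at its end, in the units of the state.
- bot.get_obs(): the state, without advancing time (a new reading comes with each control period).
- bot.read_camera(name): name is "side" or "top"; returns a dict with "color" (480x640x3 uint8, red, green, blue), "fovy" (degrees; the focal length in pixels is half the picture's height over the tangent of half this angle, whatever the lens; pixels are square), "cx", "cy" (the principal point, pixels), "R" (3x3) and "t" (3): a world point X has camera coordinates R X + t. Camera axes: x right, y down, z forward; pixel columns grow to the right and rows downward; lengths in m; the calibration is good to about 2 mm. A picture is of the moment at which its call begins. There is no depth.
- bot.hand_in(): hands the job in, once; it reports no verdict.
The state is a dict: "t": time; "q": joint angles; "joint_vel": joint speeds; "joint_torque": joint torques, N m; "eef_pos": TCP position; "tool_rot": TCP orientation; "contact_force": force on the tool from outside, world axes, zero at the start; "torque": the same for the moment, N m; "gripper_width": opening from 0.0 (shut) to 1.0 (fully open).
Only numpy, scipy, OpenCV 4.12 (cv2) and the standard library are available. Lean on these libraries where they do the work, as an engineer would, in place of code of your own. Each camera call takes 0.05 s, during which the arm holds its last target.

TASK

Take the turner from its mat and use it to flip the grain cake that lies on the lower, wooden half of the tasting board: with the blade's front edge kept lightly down on the board, slide it in under the cake against the step, then flip the cake over the step with a quick turn of the wrist, so that it ends lying flat, dark side up, on the upper, white stone half. Lay the turner back on its mat and let go; touch the cake only with the turner, do not push hard on cake or board, and leave the finished cake, the jar and the bowl alone.

Things in the scene. Friction and masses are not known exactly. Their poses are not given: they have to be found in the camera images.
- turner_grip (a point): Steel turner with a black handle, 130 g. This point is the centre of the handle's grip; axes are the turner's own: x from handle to blade, z up when it lies on its blade. Handle: a bar parallel to the blade, 90 mm long (from 53 mm behind this point to 37 mm ahead of it along x), 18 mm wide (y), 20 mm tall, its centre 32 mm above the blade's underside. A cranked steel neck joins it to the blade.
- turner_tip (a point): Middle of the front edge of the turner's blade, on its underside: 132 mm ahead of turner_grip and 32 mm below it (same axes). The blade is flat, square-edged, 80 mm long (x), 75 mm wide (y), 1.6 mm thick, and stiff.
- turner: The whole turner; its origin is the middle of the blade's underside, 40 mm behind turner_tip and 92 mm ahead of turner_grip; axes as for turner_grip.
- mat_top (a point): Green mat, fixed, 250 x 110 mm, 4 mm thick; this point is the centre of its top, x along its long side. The turner starts on it, lengthwise along x.
- mat: The same mat; origin at the centre of its underside, on the table.
- board: Fixed tasting board of two levels, 260 mm wide (y). Origin on the table under the middle of the step between the levels; x points across the step from the lower to the upper level, roughly to the robot's left, +y. The lower level (light wood) spans x -170 to 0 mm with its top 12 mm above the table; the upper level (white marble) spans x 0 to 125 mm, top 22 mm above the table. The step is an upright face 10 mm high at x = 0.
- board_step (a point): Middle of the step's upper edge, 22 mm above the table; axes as the board's.
- cake_center (a point): Centre of the rigid grain cake to flip: a disc 90 mm across, 16 mm thick, about 90 g, pale yellow above, dark red-brown below at the start. Flat faces 66 mm across; from there each rim bevels 2 mm over the outer 12 mm to an upright wall 12 mm tall, so the blade gets under only with its edge on the board. z points out of the pale face. It starts on the lower level, 10 to 45 mm short of the step.
- cake: The same cake; origin in the middle of its dark face. It slides easily until it meets the step.
- done_cake: A cake of the same size, already flipped (dark side up), on the upper level at the board's -y end, the far side from the robot; origin in the middle of its underside. Leave alone.
- jar: Loose amber jar with a red lid, 72 mm across, 110 mm high; origin at the centre of its underside. Leave alone.
- bowl: Loose white bowl, 100 mm across, 50 mm high; origin at the centre of its underside. Leave alone.
Mind the look-alikes: they are no part of the job. What is meant by the turner is not yellow, and is the smaller of those in its own colour. Leave any green or turquoise look-alike of the cake alone.

How it is judged:
By the outcome, as a careful person would: the job done as asked, in the order asked, and still so for the second after the job is handed in, with the robot touching nothing.
It also fails if it takes over 72 s, if anything falls off the work surface, if the arm or the gripper's body presses on something with over 40 N, if the wrist force passes 120 N, or if a joint passes its speed limit or range.

## Working session

There is one attempt and no reset: what is moved stays moved. The work goes in short steps, Python scripts to look and compute and a tool call to move; the robot and the scene stay as the last step left them, time stands still between calls to the robot, and variables do not carry over. Pictures are saved under pics/ and viewed, and the job is handed in when it is done.

Besides the shell and the picture viewer there is one more tool, called after ">>>" by a JSON object that holds its "method" and its "body", one argument or row to a line. drive_tool: Moves the arm, as the interface text tells. Its arguments: {"type":"object","properties":{"slide":{"type":"array"},"turn":{"type":"array"},"gripper":{"type":"array"},"squeeze":{"type":"number"}},"required":["slide","turn","gripper"]}

```bash
ls; mkdir -p pics; python3 - <<'E'
from station import bot
import cv2,numpy as np
print(bot.get_obs()); print(bot.hold_point_z)
for n in("side","top"):
    c=bot.read_camera(n); cv2.imwrite(f"pics/{n}0.png",c["color"][:,:,::-1]); print(n,c["fovy"],c["cx"],c["cy"],c["R"],c["t"])
E
```

```text
pics
{'t': 0.0, 'q': array([-1.39910908,  0.47781011,  0.0223776 ,  1.55645682, -0.01150209,
        1.10928533, -0.08308496]), 'joint_vel': array([ 0.00053422, -0.00090357,  0.00065742,  0.00167856,  0.00018674,
        0.00059402,  0.00042058]), 'joint_torque': array([-1.58510793e-04, -5.96447110e+01,  1.60810445e+00, -2.81196070e+01,
        1.24439568e-02,  9.25263186e-03, -3.09473978e-05]), 'eef_pos': array([0.18627539, 0.64817406, 0.23031747]), 'tool_rot': array([ 0.56435067, -0.42582793,  0.56531661,  0.42496591]), 'contact_force': array([-1.16391869, -0.08273095,  0.13086332]), 'torque': array([ 0.03889069, -0.04937949,  0.00660051]), 'gripper_width': 0.9979602559295011}
0.0187
side 56.80543129701036 324.1434567888414 234.21900959939288 [[ 0.71532766 -0.69876575 -0.00572413]
 [-0.5219188  -0.52880638 -0.66930156]
 [ 0.46465805  0.48175745 -0.74296882]] [-0.41435749  0.26542012  1.08997989]
top 42.6330793913779 308.11878813576305 238.330694357539 [[ 0.00715371 -0.99996895 -0.00330584]
 [-0.99346194 -0.0067304  -0.11396521]
 [ 0.11393943  0.0040995  -0.99347924]] [-0.07049917  0.50041514  1.66432722]
```

View pics/top0.png

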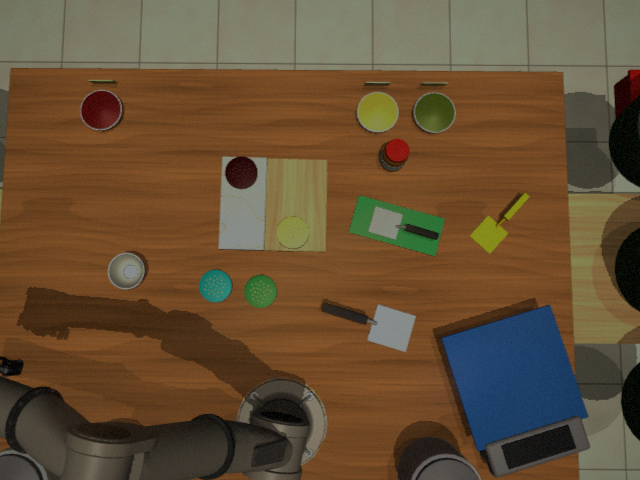

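View pics/side0.png

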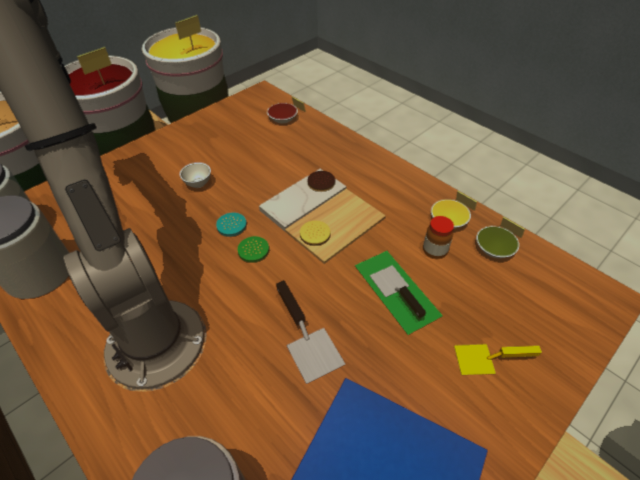

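Turners in the top view: a yellow one at (490,235), a large steel one at (390,328) lying off the mat, and a smaller steel one with a black handle at (387,222) on the green mat. The last fits, since it isn't yellow and is the smaller of the steel ones. The cake is the pale yellow one at (293,232); green (261,291) and turquoise (215,286) are look-alikes. I'll confirm with crops.

```bash
cat > h.py <<'E'
import numpy as np,cv2
from station import bot
def K(c):
    f=240/np.tan(np.radians(c["fovy"])/2); return f
def ray(c,u,v,z):
    f=K(c); d=np.array([(u-c["cx"])/f,(v-c["cy"])/f,1.]); R=np.array(c["R"]);t=np.array(c["t"])
    o=-R.T@t; w=R.T@d; return o+w*(z-o[2])/w[2]
def proj(c,X):
    p=np.array(c["R"])@np.array(X)+c["t"]; f=K(c); return np.array([c["cx"]+f*p[0]/p[2],c["cy"]+f*p[1]/p[2]])
def crop(n,x0,y0,w,h,s,name,c=None):
    c=c or bot.read_camera(n); im=c["color"][y0:y0+h,x0:x0+w,::-1]
    im=cv2.resize(im,None,fx=s,fy=s,interpolation=cv2.INTER_CUBIC)
    for k in range(0,w,10): cv2.line(im,(k*s,0),(k*s,6 if k%50 else 14),(255,0,255),1); 
    for k in range(0,h,10): cv2.line(im,(0,k*s),(6 if k%50 else 14,k*s),(255,0,255),1)
    cv2.imwrite("pics/"+name,im); return c
E
python3 - <<'E'
from h import *
c=crop("top",340,190,110,75,7,"t_mat.png")
crop("top",210,150,125,105,6,"t_board.png",c)
E
```

```text
(no output)
```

View pics/t_mat.png

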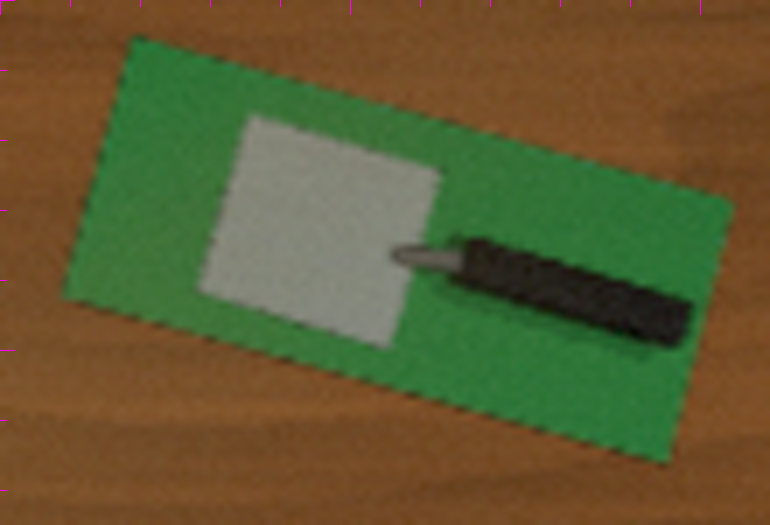

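View pics/t_board.png

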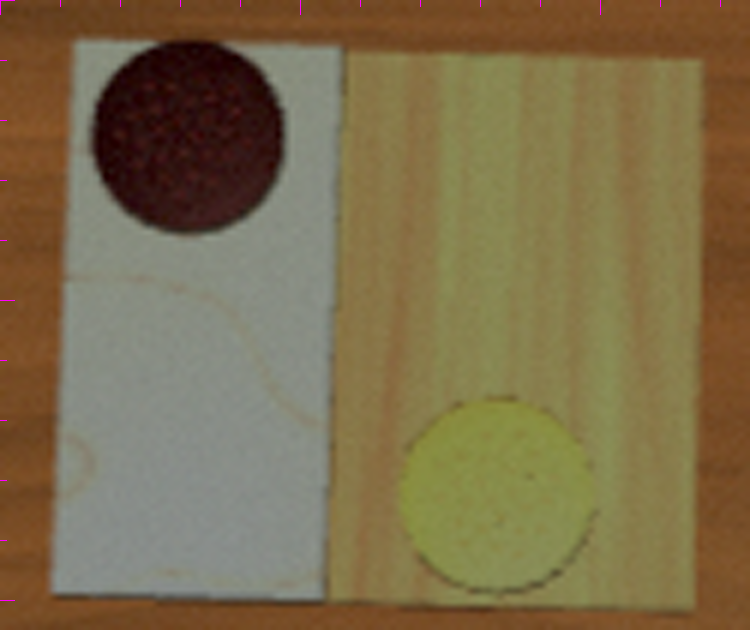

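The crop confirms it: the small steel turner with a black handle lies on the green mat, blade towards image left, blade corners about (375.7,206), (403,214.5), (396,240), (368.5,231). Next are side-camera crops for a second measurement.

```bash
python3 - <<'E'
from h import *
c=crop("side",350,245,100,90,7,"s_mat.png")
crop("side",255,160,135,105,5,"s_board.png",c)
E
```

```text
(no output)
```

View pics/s_mat.png

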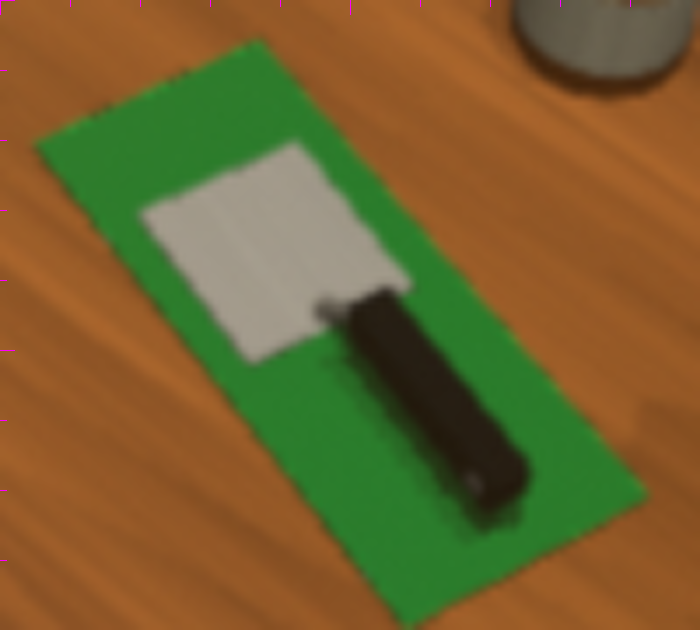

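View pics/s_board.png

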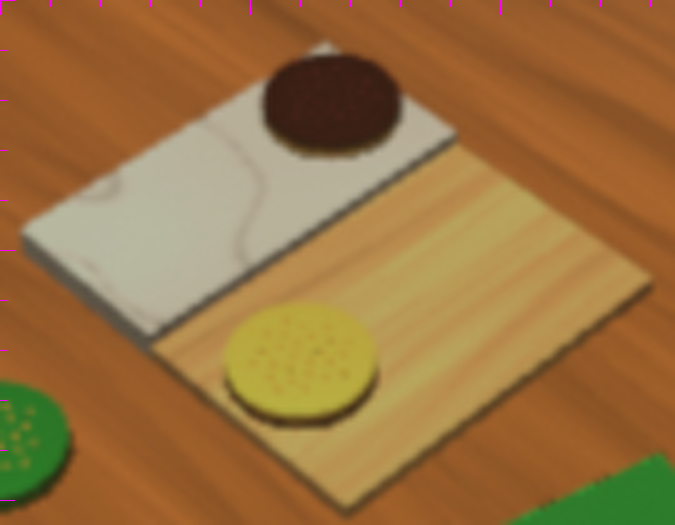

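```bash
cat > fit.py <<'E'
from h import *
from scipy.optimize import least_squares
T=bot.read_camera("top");S=bot.read_camera("side")
def T7(l):return [(u/7+340,v/7+190) for u,v in l]
def T6(l):return [(u/6+210,v/6+150) for u,v in l]
def S7(l):return [(u/7+350,v/7+245) for u,v in l]
def S5(l):return [(u/5+255,v/5+160) for u,v in l]
def fit(name,obs,n=3):
    for off in(0,-.5):
        def P(p,L):
            th=p[2] if n==3 else 1.57; c,s=np.cos(th),np.sin(th)
            return [p[0]+c*L[0]-s*L[1],p[1]+s*L[0]+c*L[1],L[2]]
        def f(p): return np.concatenate([proj(C,P(p,L))-np.array(px)-off for C,px,L in obs])
        r=least_squares(f,[.5,0,1.4][:n]); print(name,off,r.x.round(4),"rms px",np.sqrt(np.mean(r.fun**2)).round(2), np.abs(r.fun).max().round(2))
    for nm,C in(("top",T),("side",S)):
        o=[x for x in obs if x[0] is C]
        if o:
            def f2(p): return np.concatenate([proj(C,P(p,L))-np.array(px)+.5 for _,px,L in o])
            print("   ",nm,least_squares(f2,r.x).x.round(4))
m=[(.125,-.055,.004),(-.125,-.055,.004),(-.125,.055,.004),(.125,.055,.004)]
fit("mat",[(T,p,l) for p,l in zip(T7([(135,37),(735,205),(668,463),(64,298)]),m)]+[(S,p,l) for p,l in zip(S7([(260,40),(648,494),(410,628),(38,147)]),m)])
b=[(.04,-.0375,.0056),(-.04,-.0375,.0056),(-.04,.0375,.0056),(.04,.0375,.0056)]
fit("turner",[(T,p,l) for p,l in zip(T7([(250,115),(442,172),(390,348),(200,290)]),b)]+[(S,p,l) for p,l in zip(S7([(298,142),(412,284),(250,362),(142,212)]),b)])
B=[(.125,-.13,.022),(0,-.13,.022),(0,.13,.022),(.125,.13,.022),(-.17,-.13,.012),(-.17,.13,.012)]
fit("board",[(T,p,l) for p,l in zip(T6([(75,40),(342,46),(325,601),(52,596),(703,60),(693,609)]),B)]+[(S,p,l) for p,l in zip(S5([(325,43),(456,132),(150,337),(22,233),(652,280),(346,512)]),B)])
fit("cake",[(T,T6([(498,494)])[0],(0,0,.024)),(S,S5([(301,359)])[0],(0,0,.026))],2)
E
python3 fit.py
```

```text
mat 0 [ 0.5413 -0.3164  1.307 ] rms px 0.46 0.93
mat -0.5 [ 0.5422 -0.3147  1.3071] rms px 0.4 0.76
    top [ 0.5423 -0.3143  1.3043]
    side [ 0.542  -0.3151  1.3101]
turner 0 [ 0.5485 -0.284   1.2824] rms px 0.25 0.68
turner -0.5 [ 0.5494 -0.2822  1.2825] rms px 0.23 0.48
    top [ 0.5495 -0.2824  1.2828]
    side [ 0.5492 -0.282   1.2823]
board 0 [0.5978 0.0514 1.5565] rms px 0.42 0.94
board -0.5 [0.5987 0.0533 1.5566] rms px 0.41 0.99
    top [0.5997 0.0538 1.556 ]
    side [0.5968 0.052  1.5578]
cake 0 [ 0.5174 -0.0258] rms px 0.27 0.43
cake -0.5 [ 0.5182 -0.0239] rms px 0.29 0.43
    top [ 0.5192 -0.0237]
    side [ 0.5167 -0.0248]
```

```bash
cat > plan.py <<'E'
from h import *
from scipy.spatial.transform import Rotation as Ro
HP=18.7; STEP=np.array([598.7,53.3,22.]); BY=1.5566; CAKE_Y=79.4
SG=None
def q2R(q): return Ro.from_quat([q[1],q[2],q[3],q[0]])
def cur():
    o=bot.get_obs(); return np.array(o["eef_pos"])*1000, q2R(o["tool_rot"])
def turnerR(yaw,pitch): # pitch>0: nose down / handle up (deg)
    return Ro.from_euler("z",yaw)*Ro.from_euler("y",np.radians(pitch))
def toolR(tR,alpha,sign):
    a=np.radians(alpha); d=np.array([np.sin(a),0,-np.cos(a)]); j=np.array([0,sign,0.])
    M=np.stack([d,np.cross(j,d),j],1); return tR*Ro.from_matrix(M)
def tcp_from_tip(tip,tR,alpha): # tip mm world
    a=np.radians(alpha); return np.array(tip)+tR.apply(np.array([-132,0,32])+HP*np.array([np.sin(a),0,-np.cos(a)]))
def tip_from_tcp(p,tR,alpha):
    a=np.radians(alpha); return np.array(p)-tR.apply(np.array([-132,0,32])+HP*np.array([np.sin(a),0,-np.cos(a)]))
def bpt(x,y,z): c,s=np.cos(BY),np.sin(BY); return np.array([598.7+c*x-s*y,53.3+s*x+c*y,z])
def rel(p,R,p0,R0): return (p-p0).round(1), (R*R0.inv()).as_rotvec().round(3)
E
python3 - <<'E'
from plan import *
p0,R0=cur(); print(R0.as_matrix().round(3))
tR=turnerR(1.2825,0); o=np.array([549.4,-282.2,4]); tip=o+tR.apply([40,0,0])
for s in(1,-1):
  for al in(0,35):
    R=toolR(tR,al,s); p=tcp_from_tip(tip,tR,al); print(s,al,rel(p,R,p0,R0),p.round(1),np.degrees((R*R0.inv()).magnitude()))
bR=turnerR(BY,4); 
for th in(4,90,100):
  bR=turnerR(BY,th); tp=bpt(-2,CAKE_Y,12)
  for s in(1,-1):print(th,s,rel(tcp_from_tip(tp,bR,35),toolR(bR,35,s),p0,R0),tcp_from_tip(tp,bR,35).round())
E
```

```text
[[-0.    -0.961  0.276]
 [-0.001  0.276  0.961]
 [-1.    -0.    -0.001]]
1 0 (array([  336.9, -1019. ,  -213.7]), array([1.000e-03, 0.000e+00, 1.562e+00])) [ 523.2 -370.4   17.3] 89.51379453761864
1 35 (array([  340. , -1008.7,  -210.3]), array([ 0.325, -0.592,  1.509])) [ 526.3 -360.1   20.7] 94.75446244777459
-1 0 (array([  336.9, -1019. ,  -213.7]), array([ 0.000e+00, -1.000e-03, -1.579e+00])) [ 523.2 -370.4   17.3] 90.48621694218147
-1 35 (array([  340. , -1008.7,  -210.3]), array([ 0.594,  0.325, -1.526])) [ 526.3 -360.1   20.7] 95.64274402133063
4 1 (array([ 331.2, -716. , -193.9]), array([ 0.372, -0.5  ,  1.786])) [518. -67.  37.]
4 -1 (array([ 331.2, -716. , -193.9]), array([ 0.467,  0.345, -1.271])) [518. -67.  37.]
90 1 (array([ 333.2, -579.5,  -97.7]), array([-0.654,  0.882,  1.676])) [520.  69. 133.]
90 -1 (array([ 333.2, -579.5,  -97.7]), array([-0.824, -0.612, -1.197])) [520.  69. 133.]
100 1 (array([ 333.5, -558.7, -102.4]), array([-0.77 ,  1.038,  1.612])) [520.  90. 129.]
100 -1 (array([ 333.5, -558.7, -102.4]), array([-0.972, -0.722, -1.154])) [520.  90. 129.]
```

>>> {"method": "drive_tool", "body": {
  "slide": [
    [30, -30, 10],
    [60, -70, 20],
    [100, -110, 30],
    [140, -150, 40],
    [180, -190, 40],
    [220, -240, 40],
    [260, -290, 40],
    [300, -340, 40],
    [340, -390, 40],
    [370, -440, 40]
  ],
  "turn": [
    [0, 0, -0.1],
    [0, 0, -0.2],
    [0, 0, -0.3],
    [0, 0, -0.4],
    [0, 0, -0.5],
    [0, 0, -0.6],
    [0, 0, -0.7],
    [0, 0, -0.8],
    [0, 0, -0.9],
    [0, 0, -1.0]
  ],
  "gripper": [1, 1, 1, 1, 1, 1, 1, 1, 1, 1]
}}

```text
t: 1.3
eef_pos: [0.5074, 0.2773, 0.2712]
tool_rot: [0.7, -0.101, 0.7, 0.101]
contact_force: [0.2, 0.7, 0.0]
gripper_width: 0.996
```

```bash
python3 - <<'E'
from plan import *
o=bot.get_obs(); print(o["q"].round(3),o["eef_pos"].round(4),o["t"],o["contact_force"])
p0,R0=cur()
for th in(4,45,100):
  bR=turnerR(BY,th); tp=bpt(-2,CAKE_Y,82)
  print(th,rel(tcp_from_tip(tp,bR,35),toolR(bR,35,-1),p0,R0),tcp_from_tip(tp,bR,35).round())
E
```

```text
[-0.919  0.291  0.388  1.768 -0.122  1.107 -0.204] [0.5074 0.2773 0.2712] 1.3 [0.22328856 0.68037372 0.04576499]
4 (array([  10.1, -344.6, -164.1]), array([ 0.538,  0.074, -0.294])) [518. -67. 107.]
45 (array([  10.8, -298.8,  -91.6]), array([-0.174, -0.024, -0.301])) [518. -22. 180.]
100 (array([  12.4, -187.4,  -72.7]), array([-1.128, -0.155, -0.268])) [520.  90. 199.]
```

>>> {"method": "drive_tool", "body": {
  "slide": [
    [2, -50, -15],
    [3, -100, -30],
    [5, -150, -45],
    [7, -200, -60],
    [9, -250, -75],
    [11, -299, -90],
    [11, -299, -92]
  ],
  "turn": [
    [-0.03, -0.004, -0.05],
    [-0.06, -0.008, -0.1],
    [-0.09, -0.012, -0.15],
    [-0.12, -0.016, -0.2],
    [-0.15, -0.02, -0.25],
    [-0.174, -0.024, -0.3],
    [-0.174, -0.024, -0.301]
  ],
  "gripper": [1, 1, 1, 1, 1, 1, 1]
}}

```text
t: 2.0
eef_pos: [0.517, -0.0268, 0.1784]
tool_rot: [0.703, -0.055, 0.705, -0.07]
contact_force: [0.2, -0.1, -0.0]
gripper_width: 1.001
```

```bash
python3 - <<'E'
from plan import *
o=bot.get_obs(); print(o["q"].round(3),o["eef_pos"].round(4),o["t"],o["contact_force"])
p0,R0=cur()
for th in(45,55,65,75,85,95,105):
  bR=turnerR(BY,th); tp=bpt(-2,CAKE_Y,82)
  print(th,rel(tcp_from_tip(tp,bR,35),toolR(bR,35,-1),p0,R0),tcp_from_tip(tp,bR,35).round())
E
```

```text
[-6.560e-01  3.250e-01  5.820e-01  2.013e+00 -1.000e-03  8.760e-01
 -1.170e-01] [ 0.517  -0.0268  0.1784] 2.0 [ 0.23525132 -0.11150912 -0.02990424]
45 (array([1.2, 5.3, 1.2]), array([ 0.003, -0.001,  0.007])) [518. -22. 180.]
55 (array([ 1.5, 23.3, 12.5]), array([-0.172,  0.002,  0.007])) [518.  -3. 191.]
65 (array([ 1.7, 43.1, 20.6]), array([-0.346,  0.005,  0.007])) [519.  16. 199.]
75 (array([ 2. , 64. , 25.1]), array([-0.521,  0.008,  0.007])) [519.  37. 203.]
85 (array([ 2.3, 85.3, 25.9]), array([-0.695,  0.011,  0.007])) [519.  58. 204.]
95 (array([  2.6, 106.4,  23. ]), array([-0.87 ,  0.014,  0.007])) [520.  80. 201.]
105 (array([  2.9, 126.7,  16.4]), array([-1.044,  0.017,  0.007])) [520. 100. 195.]
```

>>> {"method": "drive_tool", "body": {
  "slide": [
    [1, 21, 11],
    [1, 37, 19],
    [2, 55, 23],
    [2, 73, 26],
    [2, 91, 25],
    [3, 109, 22],
    [3, 126, 16],
    [3, 126, 16]
  ],
  "turn": [
    [-0.148, 0, 0.007],
    [-0.296, 0, 0.007],
    [-0.444, 0, 0.007],
    [-0.592, 0, 0.007],
    [-0.74, 0.01, 0.007],
    [-0.888, 0.01, 0.007],
    [-1.036, 0.02, 0.007],
    [-1.044, 0.02, 0.007]
  ],
  "gripper": [1, 1, 1, 1, 1, 1, 1, 1]
}}

```text
t: 2.8
eef_pos: [0.5187, 0.1053, 0.1868]
tool_rot: [0.573, -0.409, 0.582, -0.407]
contact_force: [-1.0, 0.8, -1.3]
gripper_width: 1.001
```

```bash
python3 - <<'E'
from plan import *
o=bot.get_obs(); print(o["q"].round(3),o["eef_pos"].round(4),o["t"],o["joint_vel"].round(2))
p0,R0=cur()
for th in(105,50,4):
  bR=turnerR(BY,th); tp=bpt(-2,CAKE_Y,82)
  print(th,rel(tcp_from_tip(tp,bR,35),toolR(bR,35,-1),p0,R0),tcp_from_tip(tp,bR,35).round())
crop("side",0,0,640,480,1,"s1.png")
E
```

```text
[-1.215  0.908  0.673  1.757  0.446  1.423 -0.791] [0.5187 0.1053 0.1868] 2.8 [ 0.03 -0.1   0.09  0.04  0.03 -0.    0.01]
105 (array([ 1.2, -5.4,  8.1]), array([ 0.009, -0.012, -0.009])) [520. 100. 195.]
50 (array([  -0.4, -118.1,   -1.1]), array([ 0.969, -0.02 , -0.014])) [518. -13. 186.]
4 (array([  -1.1, -172.7,  -79.7]), array([ 1.772, -0.025, -0.017])) [518. -67. 107.]
```

View pics/s1.png

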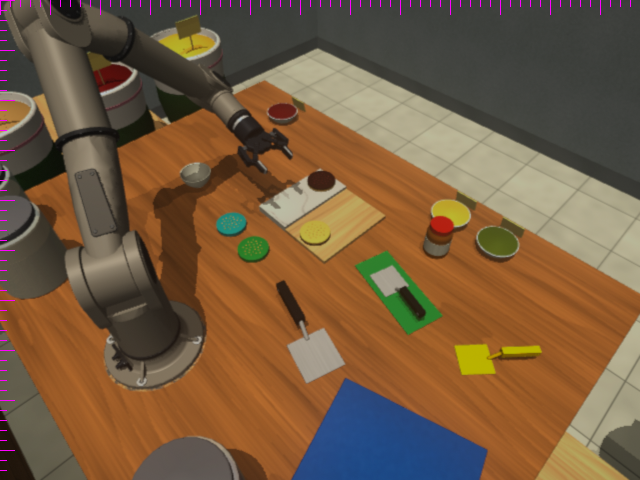

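```bash
python3 - <<'E'
from plan import *
p0,R0=cur()
tR=turnerR(1.2825,0); tip=np.array([549.4,-282.2,4])+tR.apply([40,0,0]); R=toolR(tR,35,-1);d=R.as_matrix()[:,0]
for b in(90,0): print(b,rel(tcp_from_tip(tip,tR,35)-b*d,R,p0,R0),(tcp_from_tip(tip,tR,35)-b*d).round(1), d.round(3))
c=bot.read_camera("top")
for n,u,v,z in(("jar",396,150,.11),("bowl",126,270,.05),("green",261,291,.02)): print(n,ray(c,u,v,z).round(3))
E
```

```text
90 (array([  -7.7, -512.3,  -95.4]), array([ 1.822, -0.278, -0.203])) [ 511.6 -409.6   94.4] [ 0.163  0.55  -0.819]
0 (array([   7. , -462.8, -169.2]), array([ 1.822, -0.278, -0.203])) [ 526.3 -360.1   20.7] [ 0.163  0.55  -0.819]
jar [ 0.73 -0.3   0.11]
bowl [0.409 0.425 0.05 ]
green [0.356 0.061 0.02 ]
```

>>> {"method": "drive_tool", "body": {
  "slide": [
    [0, -35, 40],
    [0, -75, 50],
    [0, -115, 50],
    [0, -155, 50],
    [0, -195, 50],
    [-2, -235, 50],
    [-3, -275, 45],
    [-4, -315, 40],
    [-5, -355, 35],
    [-6, -395, 25]
  ],
  "turn": [
    [0.14, -0.021, -0.016],
    [0.28, -0.043, -0.031],
    [0.42, -0.064, -0.047],
    [0.56, -0.085, -0.062],
    [0.7, -0.107, -0.078],
    [0.84, -0.128, -0.094],
    [0.98, -0.15, -0.109],
    [1.12, -0.171, -0.125],
    [1.26, -0.192, -0.14],
    [1.4, -0.214, -0.156]
  ],
  "gripper": [1, 1, 1, 1, 1, 1, 1, 1, 1, 1]
}}

```text
t: 3.9
eef_pos: [0.5132, -0.2792, 0.2253]
tool_rot: [0.723, 0.11, 0.681, -0.046]
contact_force: [0.5, 1.9, -0.3]
gripper_width: 0.997
```

```bash
cat > g.py <<'E'
from plan import *
import sys
p0,R0=cur(); o=bot.get_obs(); print("q",o["q"].round(2),"t",o["t"],p0.round(1))
tR=turnerR(1.2825,0); tip=np.array([549.4,-282.2,4])+tR.apply([40,0,0]); R=toolR(tR,35,-1);d=R.as_matrix()[:,0]
for b in(90,45,0): print(b,rel(tcp_from_tip(tip,tR,35)-b*d,R,p0,R0))
E
python3 g.py
```

```text
q [-0.04  0.37  0.63  1.83 -0.38  1.02  0.54] t 3.9 [ 513.2 -279.2  225.3]
90 (array([  -1.6, -130.4, -130.8]), array([ 0.51 , -0.084, -0.05 ]))
45 (array([   5.8, -105.7, -167.7]), array([ 0.51 , -0.084, -0.05 ]))
0 (array([  13.1,  -80.9, -204.6]), array([ 0.51 , -0.084, -0.05 ]))
```

>>> {"method": "drive_tool", "body": {
  "slide": [
    [0, -45, -30],
    [0, -90, -60],
    [-1, -128, -90],
    [-2, -130, -125],
    [-2, -130, -131],
    [-2, -130, -131]
  ],
  "turn": [
    [0.14, -0.022, -0.013],
    [0.28, -0.045, -0.027],
    [0.42, -0.067, -0.04],
    [0.51, -0.084, -0.05],
    [0.51, -0.084, -0.05],
    [0.51, -0.084, -0.05]
  ],
  "gripper": [1, 1, 1, 1, 1, 1]
}}

```text
t: 4.5
eef_pos: [0.5075, -0.4116, 0.0923]
tool_rot: [0.697, 0.31, 0.637, 0.111]
contact_force: [0.1, 0.0, 0.1]
gripper_width: 0.999
```

```bash
python3 g.py; python3 - <<'E'
from h import *
crop("side",300,150,200,180,4,"s2.png"); crop("top",320,160,180,130,4,"t2.png")
E
```

```text
q [ 0.56  0.84  0.44  1.52 -0.81  1.38  1.02] t 4.5 [ 507.5 -411.6   92.3]
90 (array([4.1, 1.9, 2.1]), array([-0.001, -0.003,  0.007]))
45 (array([ 11.5,  26.7, -34.8]), array([-0.001, -0.003,  0.007]))
0 (array([ 18.8,  51.4, -71.7]), array([-0.001, -0.003,  0.007]))
```

View pics/s2.png

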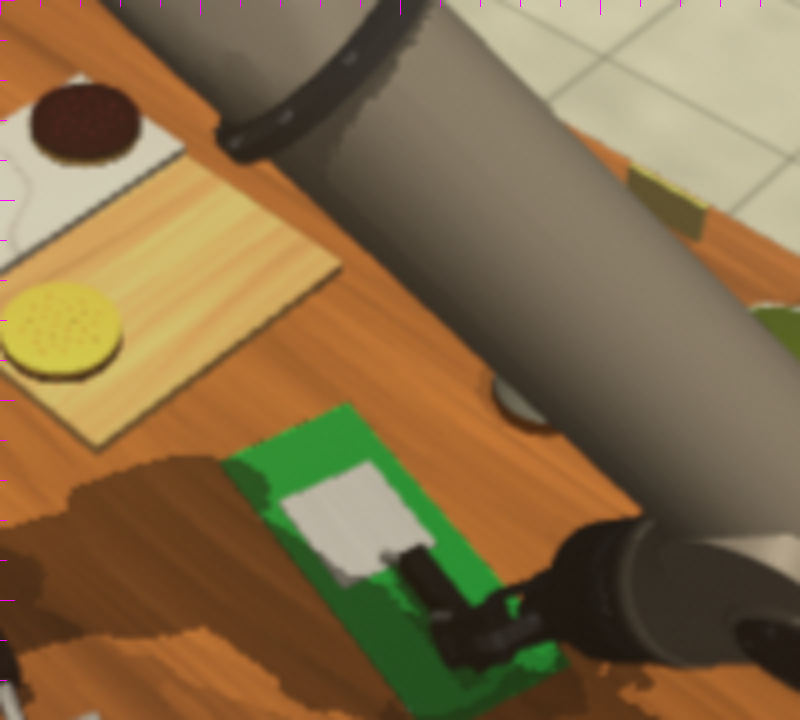

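View pics/t2.png

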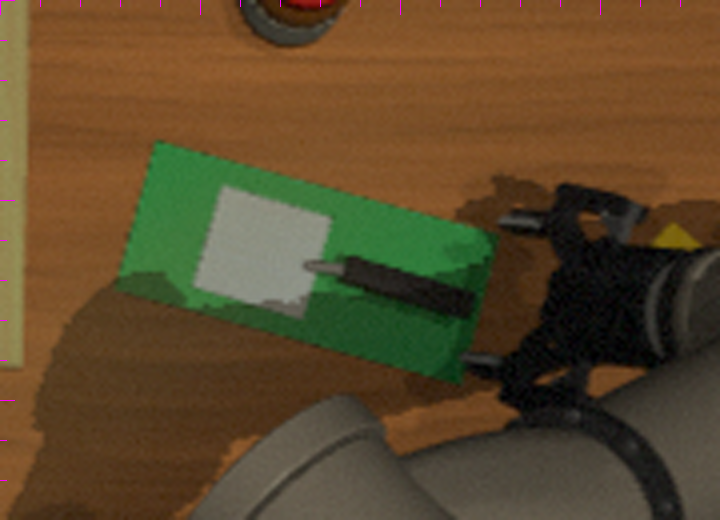

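The fingers at top-crop (520,222) and (485,362) straddle the handle evenly. The arm is clear of the jar, so I descend along the tool axis.

>>> {"method": "drive_tool", "body": {
  "slide": [
    [6, 10, -14],
    [9, 20, -28],
    [12, 30, -42],
    [15, 40, -56],
    [17, 46, -65],
    [19, 51, -71],
    [19, 51, -71],
    [19, 51, -71]
  ],
  "turn": [
    [0, 0, 0.007],
    [0, 0, 0.007],
    [0, 0, 0.007],
    [0, 0, 0.007],
    [0, 0, 0.007],
    [0, 0, 0.007],
    [0, 0, 0.007],
    [0, 0, 0.007]
  ],
  "gripper": [1, 1, 1, 1, 1, 1, 1, 1]
}}

```text
t: 5.4
eef_pos: [0.5312, -0.3595, 0.0274]
tool_rot: [0.7, 0.303, 0.636, 0.115]
contact_force: [-0.0, -0.4, 1.2]
gripper_width: 0.998
```

```bash
python3 g.py; python3 - <<'E'
from h import *
print(bot.get_obs()["contact_force"].round(1))
crop("top",340,190,130,80,6,"t3.png")
E
```

```text
q [ 0.51  0.88  0.39  1.6  -0.87  1.25  1.06] t 5.4 [ 531.2 -359.5   27.4]
90 (array([-19.6, -50.1,  67. ]), array([ 0.005,  0.005, -0.006]))
45 (array([-12.2, -25.3,  30.1]), array([ 0.005,  0.005, -0.006]))
0 (array([-4.9, -0.6, -6.7]), array([ 0.005,  0.005, -0.006]))
[-0.  -0.4  1.2]
```

View pics/t3.png

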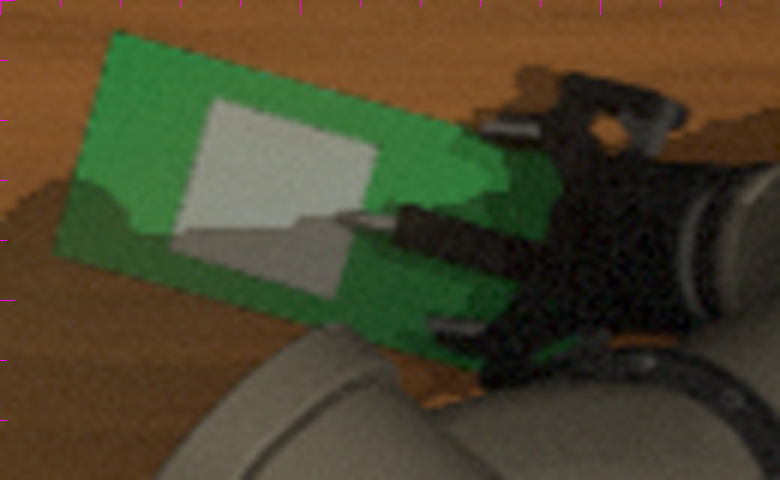

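>>> {"method": "drive_tool", "body": {
  "slide": [
    [-4, 0, -5],
    [-5, -1, -7],
    [-5, -1, -7],
    [-5, -1, -7]
  ],
  "turn": [
    [0.005, 0.005, -0.006],
    [0.005, 0.005, -0.006],
    [0.005, 0.005, -0.006],
    [0.005, 0.005, -0.006]
  ],
  "gripper": [1, 1, 1, 1]
}}

```text
t: 5.85
eef_pos: [0.5261, -0.3612, 0.0207]
tool_rot: [0.698, 0.307, 0.637, 0.113]
contact_force: [0.1, -0.6, 0.1]
gripper_width: 0.997
```

```bash
python3 g.py
```

```text
q [ 0.51  0.89  0.39  1.6  -0.88  1.24  1.06] t 5.85 [ 526.1 -361.2   20.7]
90 (array([-14.4, -48.4,  73.7]), array([0.   , 0.001, 0.001]))
45 (array([ -7.1, -23.6,  36.8]), array([0.   , 0.001, 0.001]))
0 (array([ 0.2,  1.1, -0. ]), array([0.   , 0.001, 0.001]))
```

>>> {"method": "drive_tool", "body": {
  "slide": [
    [0, 1, 0],
    [0, 1, 0],
    [0, 1, 0],
    [0, 1, 0],
    [0, 1, 0],
    [0, 1, 0],
    [0, 1, 0],
    [0, 1, 0]
  ],
  "turn": [
    [0, 0, 0],
    [0, 0, 0],
    [0, 0, 0],
    [0, 0, 0],
    [0, 0, 0],
    [0, 0, 0],
    [0, 0, 0],
    [0, 0, 0]
  ],
  "gripper": [0, 0, 0, 0, 0, 0, 0, 0],
  "squeeze": 80
}}

```text
t: 6.65
eef_pos: [0.5261, -0.3602, 0.0208]
tool_rot: [0.698, 0.307, 0.637, 0.113]
contact_force: [0.3, 0.2, 1.5]
gripper_width: 0.2
```

```bash
python3 g.py; python3 -c "
from h import *
print(bot.get_obs()['contact_force'].round(1))
crop('top',340,190,130,80,6,'t4.png')"
```

```text
q [ 0.51  0.89  0.39  1.6  -0.88  1.24  1.06] t 6.65 [ 526.1 -360.2   20.8]
90 (array([-14.5, -49.5,  73.6]), array([0.   , 0.001, 0.   ]))
45 (array([ -7.1, -24.7,  36.7]), array([0.   , 0.001, 0.   ]))
0 (array([ 0.2,  0. , -0.2]), array([0.   , 0.001, 0.   ]))
[0.3 0.2 1.5]
```

View pics/t4.png

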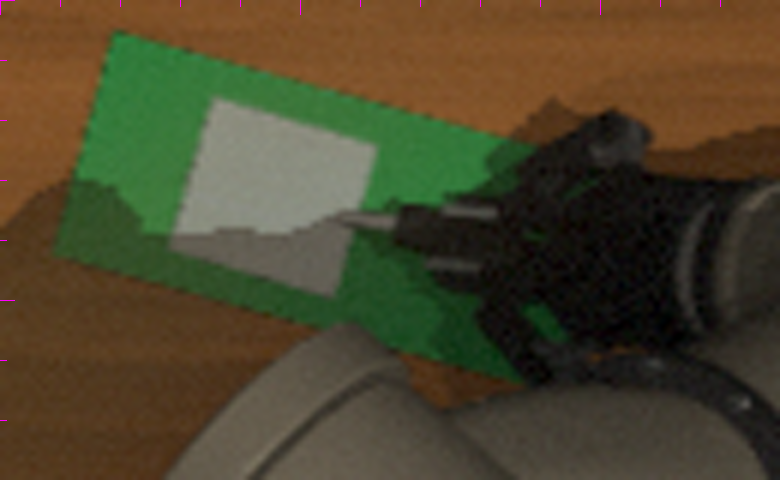

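```bash
cat > b.py <<'E'
from plan import *
import sys
p0,R0=cur(); o=bot.get_obs(); print("q",o["q"].round(2),"t",round(o["t"],2),p0.round(1),"F",o["contact_force"].round(1),"w",round(float(o["gripper_width"]),3))
# current tip in board frame
A=toolR(Ro.identity(),35,-1); tR=R0*A.inv(); tip=tip_from_tcp(p0,tR,35)
c,s=np.cos(BY),np.sin(BY); D=tip-[598.7,53.3,0]; x=tR.as_matrix()[:,0]
print("tip board xyz",round(c*D[0]+s*D[1],1),round(-s*D[0]+c*D[1],1),round(tip[2],1),"pitch",np.degrees(np.arcsin(-x[2])).round(1) if tR.as_matrix()[2,2]>0 else 180-np.degrees(np.arcsin(-x[2])).round(1),"yaw err",np.degrees(np.arctan2(x[1],x[0])-BY).round(2),"roll",np.degrees(np.arcsin(tR.as_matrix()[2,1])).round(2))
for a in sys.argv[1:]:
    X,Y,Z,th=map(float,a.split(",")); r=turnerR(BY,th); print(a,*[v.tolist() for v in rel(tcp_from_tip(bpt(X,Y,Z),r,35),toolR(r,35,-1),p0,R0)])
E
python3 b.py -160,79.4,60,5 -160,79.4,22,5
```

```text
q [ 0.51  0.89  0.39  1.6  -0.88  1.24  1.06] t 6.7 [ 526.1 -360.2   20.8] F [-0.4  0.6  1.6] w 0.2
tip board xyz -297.7 33.9 4.2 pitch -0.0 yaw err -15.73 roll -0.04
-160,79.4,60,5 [-10.7, 135.3, 66.4] [-0.087, 0.014, 0.274]
-160,79.4,22,5 [-10.7, 135.3, 28.4] [-0.087, 0.014, 0.274]
```

Lift first, then move over.

>>> {"method": "drive_tool", "body": {
  "slide": [
    [0, 0, 10],
    [0, 0, 25],
    [0, 0, 45],
    [0, 20, 66],
    [-3, 55, 66],
    [-7, 90, 66],
    [-10, 125, 66],
    [-11, 135, 66],
    [-11, 135, 66],
    [-11, 135, 66]
  ],
  "turn": [
    [0, 0, 0],
    [0, 0, 0],
    [0, 0, 0],
    [-0.03, 0, 0.05],
    [-0.05, 0.005, 0.12],
    [-0.07, 0.01, 0.2],
    [-0.087, 0.014, 0.274],
    [-0.087, 0.014, 0.274],
    [-0.087, 0.014, 0.274],
    [-0.087, 0.014, 0.274]
  ],
  "gripper": [0, 0, 0, 0, 0, 0, 0, 0, 0, 0]
}}

```text
t: 7.7
eef_pos: [0.5152, -0.2269, 0.0878]
tool_rot: [0.685, 0.188, 0.681, 0.177]
contact_force: [-0.2, -1.1, -1.9]
gripper_width: 0.196
```

```bash
python3 b.py -160,79.4,60,5 -160,79.4,22,5 -160,79.4,17,5; python3 -c "
from h import *
crop('top',210,150,200,130,4,'t5.png'); crop('side',250,150,190,140,4,'s5.png')"
```

```text
q [ 0.28  0.68  0.39  1.79 -0.73  1.18  1.05] t 7.7 [ 515.2 -226.9   87.8] F [-0.2 -1.1 -1.9] w 0.196
tip board xyz -162.1 79.2 60.3 pitch 5.1 yaw err -0.14 roll -0.07
-160,79.4,60,5 [0.2, 2.0, -0.6] [0.002, 0.001, 0.002]
-160,79.4,22,5 [0.2, 2.0, -38.6] [0.002, 0.001, 0.002]
-160,79.4,17,5 [0.2, 2.0, -43.6] [0.002, 0.001, 0.002]
```

View pics/t5.png

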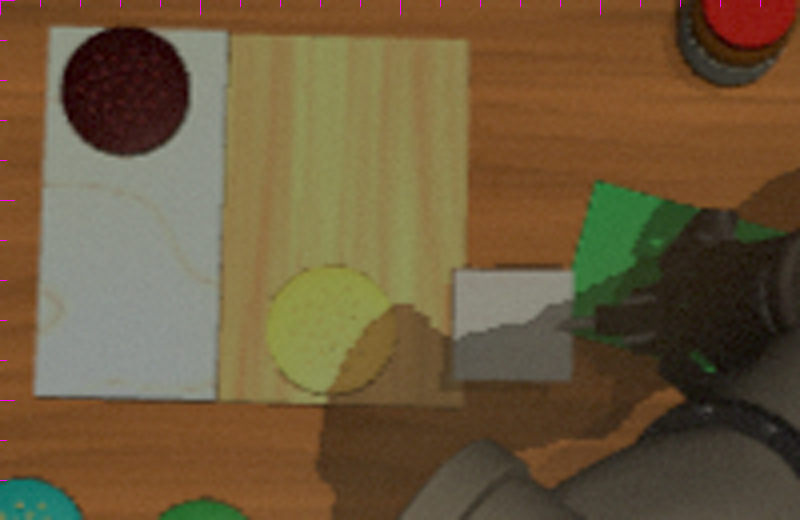

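View pics/s5.png

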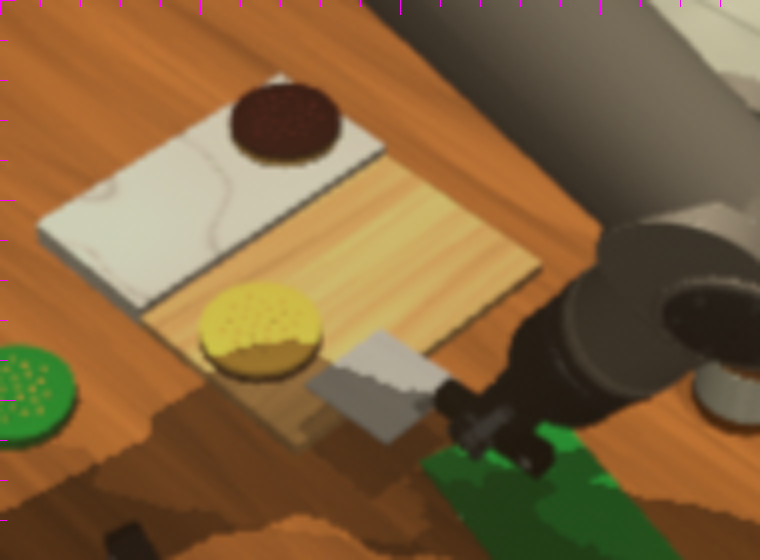

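>>> {"method": "drive_tool", "body": {
  "slide": [
    [0, 10, -5],
    [0, 19, -15],
    [0, 19, -26],
    [0, 19, -36],
    [0, 19, -41],
    [0, 19, -43],
    [0, 19, -43],
    [0, 19, -43]
  ],
  "turn": [
    [0.002, 0.001, 0.002],
    [0.002, 0.001, 0.002],
    [0.002, 0.001, 0.002],
    [0.002, 0.001, 0.002],
    [0.002, 0.001, 0.002],
    [0.002, 0.001, 0.002],
    [0.002, 0.001, 0.002],
    [0.002, 0.001, 0.002]
  ],
  "gripper": [0, 0, 0, 0, 0, 0, 0, 0]
}}

```text
t: 8.6
eef_pos: [0.515, -0.2089, 0.0444]
tool_rot: [0.684, 0.188, 0.682, 0.177]
contact_force: [0.3, 0.7, -0.1]
gripper_width: 0.2
```

```bash
python3 b.py -143,79.4,13,5
```

```text
q [ 0.27  0.72  0.36  1.82 -0.77  1.1   1.09] t 8.6 [ 515.  -208.9   44.4] F [ 0.3  0.7 -0.1] w 0.2
tip board xyz -144.1 79.7 17.2 pitch 5.0 yaw err -0.1 roll 0.01
-143,79.4,13,5 [0.6, 1.0, -4.2] [0.001, -0.0, 0.002]
```

>>> {"method": "drive_tool", "body": {
  "slide": [
    [0, 0, -2],
    [0, 0, -3],
    [0, 0, -3],
    [0, 0, -4],
    [0, 0, -4],
    [0, 0, -4]
  ],
  "turn": [
    [0, 0, 0],
    [0, 0, 0],
    [0, 0, 0],
    [0, 0, 0],
    [0, 0, 0],
    [0, 0, 0]
  ],
  "gripper": [0, 0, 0, 0, 0, 0]
}}

```text
t: 9.2
eef_pos: [0.515, -0.2089, 0.0404]
tool_rot: [0.684, 0.188, 0.682, 0.177]
contact_force: [-0.5, 0.2, -1.1]
gripper_width: 0.203
```

```bash
python3 b.py -143,79.4,12,5; for i in 1 2 3; do python3 -c "
from h import *
print(bot.get_obs()['contact_force'].round(1))"; done
```

```text
q [ 0.28  0.73  0.35  1.82 -0.77  1.09  1.09] t 9.2 [ 515.  -208.9   40.4] F [-0.5  0.2 -1.1] w 0.203
tip board xyz -144.0 79.8 13.2 pitch 5.0 yaw err -0.1 roll 0.01
-143,79.4,12,5 [0.6, 1.0, -1.2] [0.001, -0.0, 0.002]
[-0.5  0.2 -1.1]
[-0.5  0.2 -1.1]
[-0.5  0.2 -1.1]
```

>>> {"method": "drive_tool", "body": {
  "slide": [
    [0, 0, -1],
    [0, 0, -1.5],
    [0, 0, -1.5],
    [0, 0, -1.5]
  ],
  "turn": [
    [0, 0, 0],
    [0, 0, 0],
    [0, 0, 0],
    [0, 0, 0]
  ],
  "gripper": [0, 0, 0, 0]
}}

```text
t: 9.6
eef_pos: [0.5151, -0.209, 0.0391]
tool_rot: [0.685, 0.188, 0.682, 0.177]
contact_force: [-0.6, -0.7, 0.5]
gripper_width: 0.2
```

```bash
python3 b.py -143,79.4,12,5
```

```text
q [ 0.28  0.73  0.35  1.82 -0.77  1.09  1.1 ] t 9.6 [ 515.1 -209.    39.1] F [-0.6 -0.7  0.5] w 0.2
tip board xyz -144.1 79.7 11.8 pitch 5.0 yaw err -0.11 roll 0.0
-143,79.4,12,5 [0.5, 1.1, 0.1] [0.001, -0.0, 0.002]
```

>>> {"method": "drive_tool", "body": {
  "slide": [
    [0, 0, -0.5],
    [0, 0, -1],
    [0, 0, -1],
    [0, 0, -1]
  ],
  "turn": [
    [0, 0, 0],
    [0, 0, 0],
    [0, 0, 0],
    [0, 0, 0]
  ],
  "gripper": [0, 0, 0, 0]
}}

```text
t: 10.0
eef_pos: [0.5151, -0.2092, 0.0383]
tool_rot: [0.685, 0.188, 0.681, 0.177]
contact_force: [-1.1, -2.6, 4.2]
gripper_width: 0.199
```

```bash
python3 b.py -143,79.4,12,5
```

```text
q [ 0.28  0.73  0.35  1.82 -0.77  1.09  1.1 ] t 10.0 [ 515.1 -209.2   38.3] F [-1.1 -2.6  4.2] w 0.199
tip board xyz -144.4 79.6 11.1 pitch 5.0 yaw err -0.12 roll -0.01
-143,79.4,12,5 [0.5, 1.3, 0.9] [0.001, 0.0, 0.002]
```

>>> {"method": "drive_tool", "body": {
  "slide": [
    [0.5, 6, 0],
    [0.6, 12, 0],
    [0.7, 18, 0],
    [0.8, 24, 0],
    [0.9, 30, 0],
    [1, 36, 0],
    [1, 42, 0],
    [1.1, 48, 0],
    [1.2, 54, 0],
    [1.2, 54, 0]
  ],
  "turn": [
    [0, 0, 0.002],
    [0, 0, 0.002],
    [0, 0, 0.002],
    [0, 0, 0.002],
    [0, 0, 0.002],
    [0, 0, 0.002],
    [0, 0, 0.002],
    [0, 0, 0.002],
    [0, 0, 0.002],
    [0, 0, 0.002]
  ],
  "gripper": [0, 0, 0, 0, 0, 0, 0, 0, 0, 0]
}}

```text
t: 11.0
eef_pos: [0.5163, -0.1534, 0.0383]
tool_rot: [0.684, 0.188, 0.682, 0.179]
contact_force: [0.6, -1.1, 1.5]
gripper_width: 0.197
```

```bash
python3 b.py -80,79.4,11.2,5;python3 -c "
from h import *
crop('top',210,150,200,130,4,'t6.png'); crop('side',250,150,150,120,5,'s6.png')"
```

```text
q [ 0.21  0.7   0.33  1.89 -0.81  1.03  1.06] t 11.0 [ 516.3 -153.4   38.3] F [ 0.6 -1.1  1.5] w 0.197
tip board xyz -88.5 79.6 11.3 pitch 4.9 yaw err 0.07 roll 0.01
-80,79.4,11.2,5 [0.2, 8.5, 0.0] [-0.001, -0.0, -0.001]
```

View pics/t6.png

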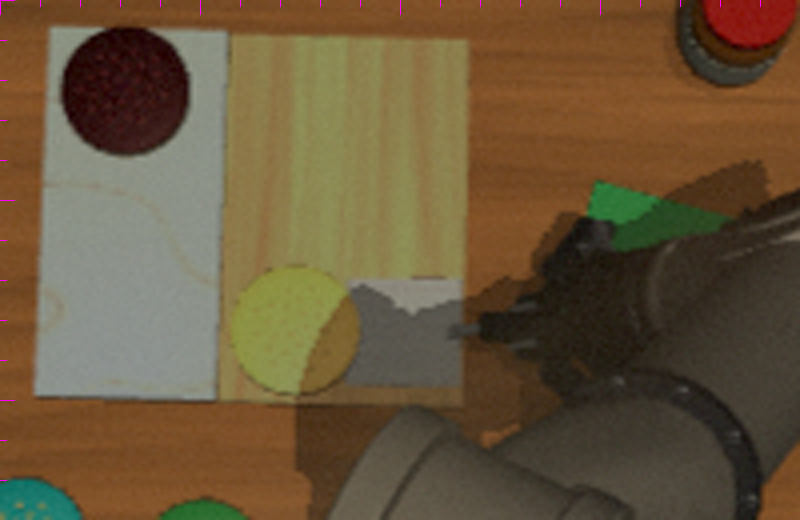

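View pics/s6.png

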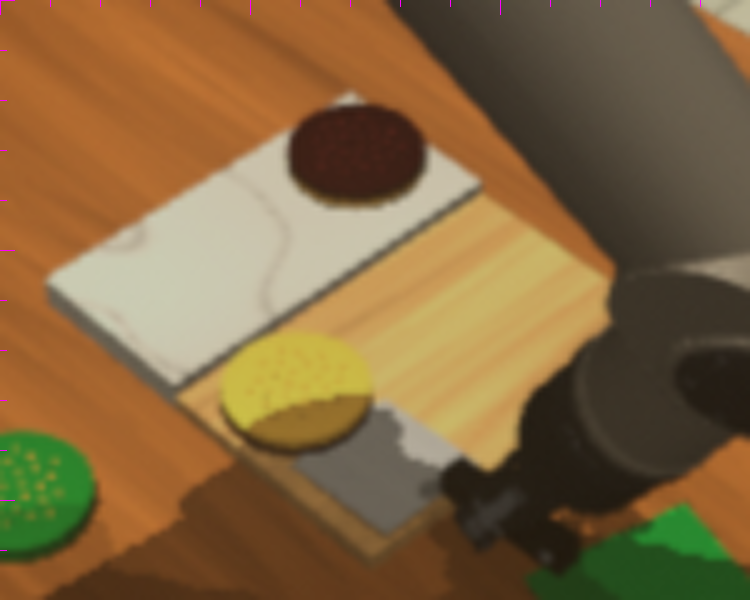

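>>> {"method": "drive_tool", "body": {
  "slide": [
    [0.1, 5, 0],
    [0.1, 10, 0],
    [0.2, 15, 0],
    [0.2, 20, 0],
    [0.3, 25, 0],
    [0.3, 25, 0]
  ],
  "turn": [
    [0, 0, -0.001],
    [0, 0, -0.001],
    [0, 0, -0.001],
    [0, 0, -0.001],
    [0, 0, -0.001],
    [0, 0, -0.001]
  ],
  "gripper": [0, 0, 0, 0, 0, 0]
}}

```text
t: 11.7
eef_pos: [0.5165, -0.127, 0.0382]
tool_rot: [0.684, 0.188, 0.682, 0.18]
contact_force: [0.5, -0.3, 2.3]
gripper_width: 0.198
```

```bash
python3 b.py -4,79.4,11.2,5;python3 -c "
from h import *
crop('side',250,150,150,120,5,'s7.png')"
```

```text
q [ 0.18  0.68  0.31  1.93 -0.83  1.    1.05] t 11.7 [ 516.5 -127.    38.2] F [ 0.5 -0.3  2.3] w 0.198
tip board xyz -62.0 79.8 11.4 pitch 4.8 yaw err 0.08 roll 0.04
-4,79.4,11.2,5 [1.0, 58.1, 0.2] [-0.003, -0.001, -0.001]
```

View pics/s7.png

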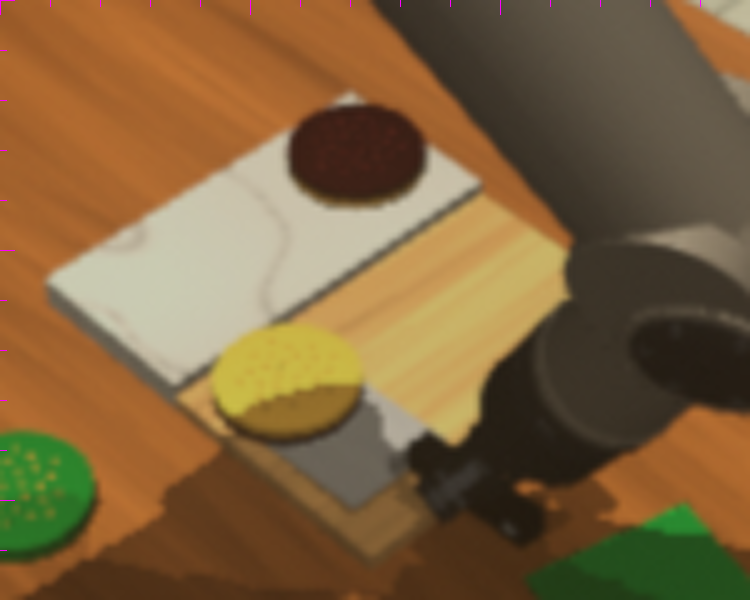

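>>> {"method": "drive_tool", "body": {
  "slide": [
    [0.2, 6, 0],
    [0.3, 12, 0],
    [0.4, 18, 0],
    [0.5, 24, 0],
    [0.6, 30, 0],
    [0.7, 35, 0],
    [0.7, 40, 0],
    [0.7, 40, 0]
  ],
  "turn": [
    [-0.003, 0, -0.001],
    [-0.003, 0, -0.001],
    [-0.003, 0, -0.001],
    [-0.003, 0, -0.001],
    [-0.003, 0, -0.001],
    [-0.003, 0, -0.001],
    [-0.003, 0, -0.001],
    [-0.003, 0, -0.001]
  ],
  "gripper": [0, 0, 0, 0, 0, 0, 0, 0]
}}

```text
t: 12.55
eef_pos: [0.5174, -0.0865, 0.0383]
tool_rot: [0.684, 0.188, 0.682, 0.178]
contact_force: [0.2, -5.0, 4.2]
gripper_width: 0.199
```

```bash
python3 b.py -4,79.4,11.2,5;python3 -c "
from h import *
crop('side',250,150,150,120,5,'s8.png');crop('top',210,150,150,120,5,'t8.png')"
```

```text
q [ 0.12  0.66  0.29  1.97 -0.85  0.96  1.02] t 12.55 [517.4 -86.5  38.3] F [ 0.2 -5.   4.2] w 0.199
tip board xyz -21.6 79.4 11.1 pitch 5.0 yaw err 0.04 roll 0.02
-4,79.4,11.2,5 [0.2, 17.6, 0.1] [-0.0, -0.0, -0.001]
```

View pics/s8.png

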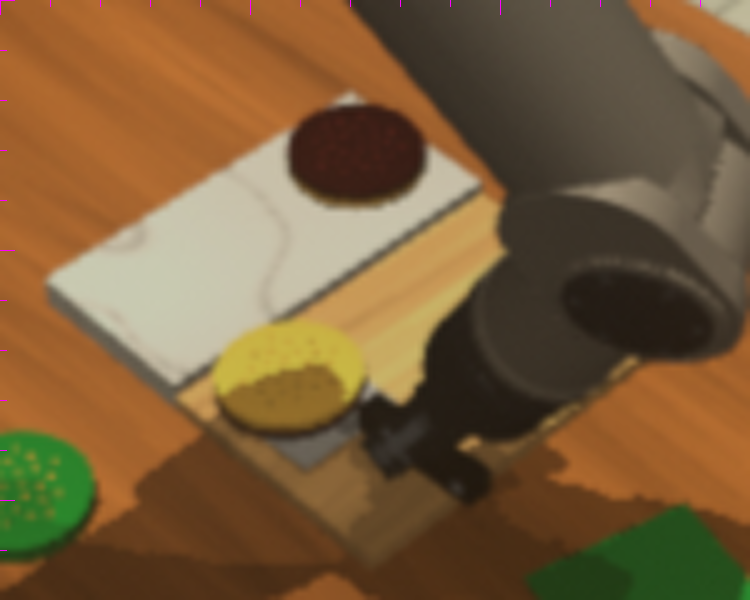

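View pics/t8.png

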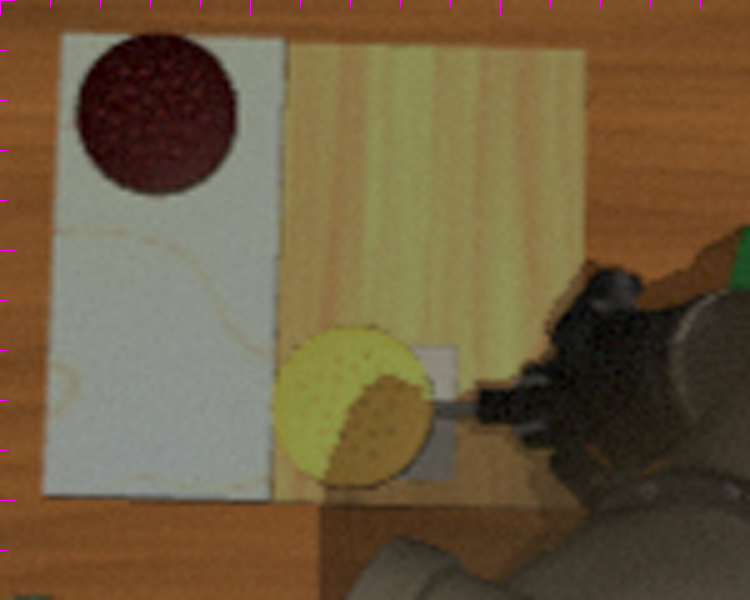

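Side crop shows the cake (290,378) riding on the blade with its front at the step edge. In the top crop the cake spans 273–432, the step edge is at ~275, and the neck root is right behind the cake's rear rim. The blade is in as far as the neck allows, so I plan the flip with the cake's front rim pivoting on the step edge.

```bash
cat > flip.py <<'E'
from plan import *
import sys
def F(th,g=1.5):
    a=np.radians(th); s,c=np.sin(a),np.cos(a)
    if th<=90:
        n=np.interp(th,[5,60,90],[9.5,6,3]); return np.array([0,22])+g*np.array([-c,s])-n*np.array([s,c])
    f90=np.array([-3,22+g]); P=f90+14*np.array([1,0]); return P-14*np.array([s,c])
def tipxz(th):
    a=np.radians(th); s,c=np.sin(a),np.cos(a); return F(th)+TS*np.array([-c,s])-1.6*np.array([s,c])
TS=21.6
if __name__=="__main__":
    p0,R0=cur()
    for th in map(float,sys.argv[1:]):
        x,z=tipxz(th); r=turnerR(BY,th); p,rv=rel(tcp_from_tip(bpt(x,79.4,z),r,35),toolR(r,35,-1),p0,R0)
        print(th,"tip",x.round(1),z.round(1),p.tolist(),rv.tolist())
E
python3 flip.py 5 9 13 17 21 25 45 90 110
```

```text
5.0 tip -24.0 13.0 [-0.0, -2.4, 1.9] [-0.001, -0.001, -0.001]
9.0 tip -24.5 14.9 [-0.0, -0.7, 12.1] [-0.07, 0.0, -0.001]
13.0 tip -24.9 16.9 [0.0, 1.7, 22.2] [-0.14, 0.001, -0.0]
17.0 tip -25.1 18.9 [0.1, 4.8, 32.0] [-0.21, 0.002, -0.0]
21.0 tip -25.2 20.9 [0.1, 8.6, 41.6] [-0.28, 0.003, -0.0]
25.0 tip -25.1 22.9 [0.2, 13.0, 51.0] [-0.35, 0.004, -0.0]
45.0 tip -22.4 32.3 [0.6, 44.6, 91.6] [-0.699, 0.009, -0.0]
90.0 tip -4.6 45.1 [2.2, 153.0, 128.1] [-1.484, 0.02, 0.0]
110.0 tip 3.7 49.1 [2.9, 201.8, 119.1] [-1.833, 0.025, 0.0]
```

>>> {"method": "drive_tool", "body": {
  "slide": [
    [0, -2.4, 3],
    [0, -0.7, 12],
    [0, 2, 22],
    [0, 5, 32],
    [0, 9, 42],
    [0.2, 13, 51],
    [0.2, 13, 51]
  ],
  "turn": [
    [0, 0, 0],
    [-0.07, 0, 0],
    [-0.14, 0, 0],
    [-0.21, 0.002, 0],
    [-0.28, 0.003, 0],
    [-0.35, 0.004, 0],
    [-0.35, 0.004, 0]
  ],
  "gripper": [0, 0, 0, 0, 0, 0, 0]
}}

```text
t: 13.35
eef_pos: [0.5175, -0.0695, 0.0896]
tool_rot: [0.705, 0.064, 0.704, 0.06]
contact_force: [1.7, 0.9, -3.1]
gripper_width: 0.2
```

```bash
python3 b.py; python3 flip.py 25 33.5 42 50.5 59 67.5 76 84.5 93 101.5 110;python3 -c "
from h import *
crop('side',250,150,150,120,5,'s9.png');crop('top',210,150,150,120,5,'t9.png')"
```

```text
q [-0.26  0.48  0.49  2.04 -0.57  0.78  0.61] t 13.35 [517.5 -69.5  89.6] F [ 1.7  0.9 -3.1] w 0.2
tip board xyz -21.0 80.2 23.2 pitch 25.0 yaw err 0.45 roll 0.0
25.0 tip -25.1 22.9 [-0.0, -4.0, -0.3] [-0.0, -0.0, -0.008]
33.5 tip -24.4 27.0 [0.1, 7.6, 18.3] [-0.149, 0.002, -0.008]
42.0 tip -23.0 31.0 [0.3, 21.9, 34.9] [-0.297, 0.003, -0.008]
50.5 tip -21.0 34.6 [0.6, 38.6, 49.2] [-0.445, 0.005, -0.008]
59.0 tip -18.5 37.9 [0.9, 57.3, 60.8] [-0.594, 0.006, -0.008]
67.5 tip -15.2 40.7 [1.1, 77.7, 69.6] [-0.742, 0.008, -0.007]
76.0 tip -11.4 43.0 [1.4, 99.3, 75.1] [-0.89, 0.009, -0.007]
84.5 tip -7.3 44.5 [1.8, 121.5, 77.2] [-1.039, 0.011, -0.007]
93.0 tip -3.4 45.9 [2.1, 143.5, 76.6] [-1.187, 0.012, -0.007]
101.5 tip 0.0 47.8 [2.4, 164.4, 73.7] [-1.336, 0.014, -0.007]
110.0 tip 3.7 49.1 [2.7, 184.8, 67.8] [-1.484, 0.015, -0.006]
```

View pics/s9.png

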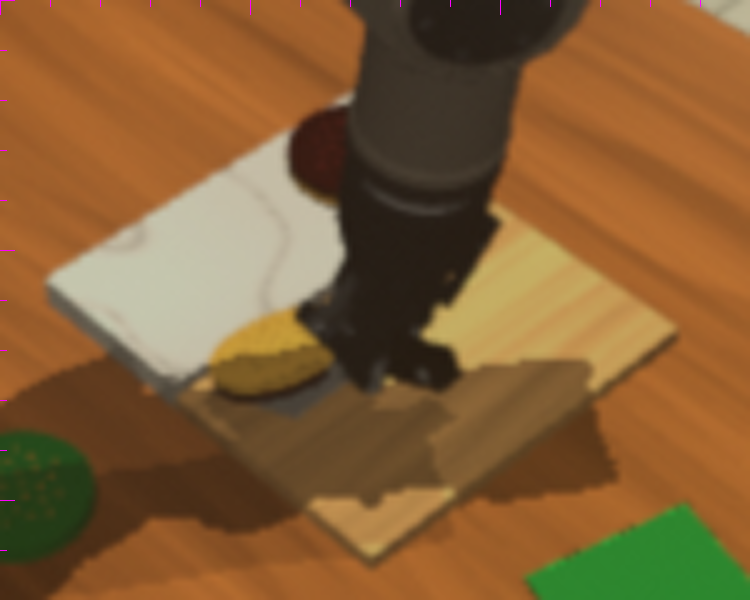

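View pics/t9.png

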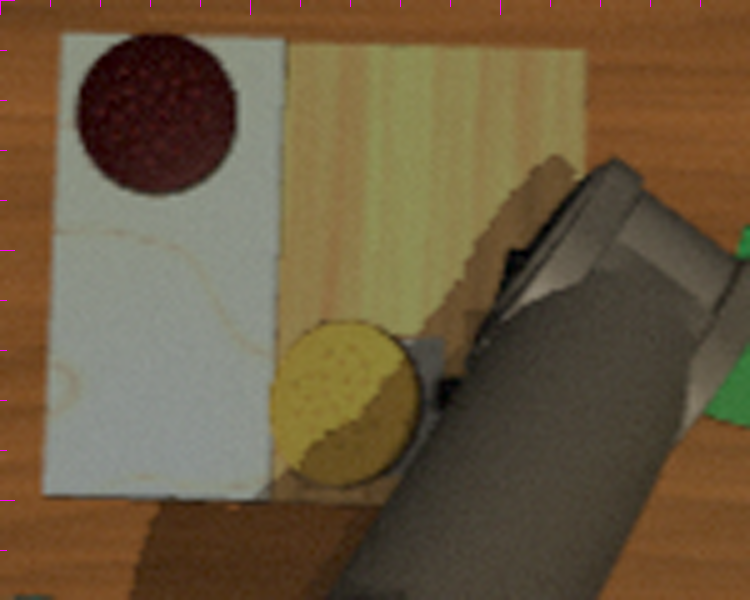

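Cake is still on the blade, rear up at 25°, front rim against the step. Now the quick wrist turn.

>>> {"method": "drive_tool", "body": {
  "slide": [
    [0, 7, 18],
    [0.3, 22, 35],
    [0.6, 38, 49],
    [0.9, 57, 61],
    [1, 77, 69],
    [1, 99, 75],
    [2, 121, 77],
    [2, 143, 77],
    [2, 164, 74],
    [3, 185, 68]
  ],
  "turn": [
    [-0.149, 0.002, -0.008],
    [-0.297, 0.003, -0.008],
    [-0.445, 0.005, -0.008],
    [-0.594, 0.006, -0.008],
    [-0.742, 0.008, -0.007],
    [-0.89, 0.009, -0.007],
    [-1.039, 0.011, -0.007],
    [-1.187, 0.012, -0.007],
    [-1.336, 0.014, -0.007],
    [-1.484, 0.015, -0.006]
  ],
  "gripper": [0, 0, 0, 0, 0, 0, 0, 0, 0, 0]
}}

```text
t: 14.45
eef_pos: [0.5198, 0.1133, 0.1552]
tool_rot: [0.577, -0.399, 0.583, -0.41]
contact_force: [1.5, -0.4, -0.8]
gripper_width: 0.198
```

```bash
python3 b.py; python3 -c "
from h import *
crop('side',200,90,200,160,4,'s10.png');crop('top',170,150,190,140,4,'t10.png')"
```

```text
q [-1.36  1.11  0.94  1.75  0.19  1.31 -0.59] t 14.45 [519.8 113.3 155.2] F [ 1.5 -0.4 -0.8] w 0.198
tip board xyz 11.8 79.6 42.2 pitch 104.8 yaw err -179.67 roll -0.14
```

View pics/s10.png

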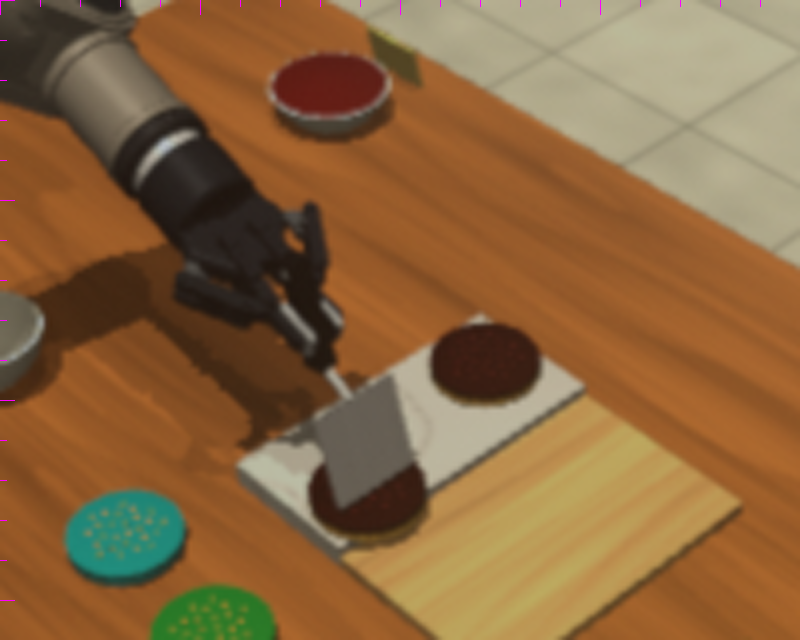

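View pics/t10.png

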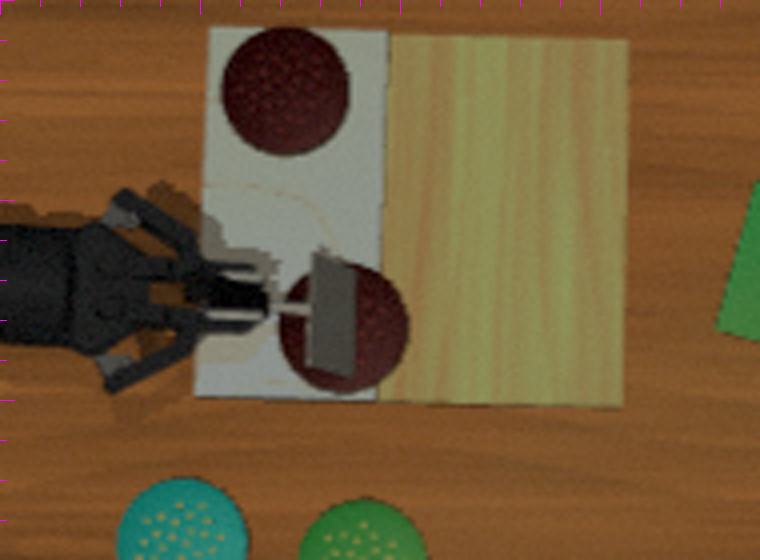

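The cake is dark side up on the stone but overhangs the step: top crop, cake spans columns 279–409 and the step is at ~380, so about 20 mm over. I'll clear the turner, check it, then nudge it fully on with the blade's edge.

```bash
python3 b.py 12,79.4,100,104.8 0,79.4,110,80 -20,79.4,110,60 -60,79.4,100,30 -70,79.4,80,12
```

```text
q [-1.36  1.13  0.94  1.74  0.19  1.31 -0.59] t 14.55 [520.1 116.6 150.2] F [ 0.  -0.6 -1.1] w 0.199
tip board xyz 13.8 79.8 37.8 pitch 105.5 yaw err -180.68 roll 0.29
12,79.4,100,104.8 [0.1, -3.1, 62.7] [0.011, -0.005, -0.007]
0,79.4,110,80 [-0.8, -66.8, 82.1] [0.444, -0.01, -0.008]
-20,79.4,110,60 [-1.7, -128.4, 73.1] [0.793, -0.014, -0.008]
-60,79.4,100,30 [-3.0, -218.9, 24.8] [1.317, -0.019, -0.009]
-70,79.4,80,12 [-3.4, -247.3, -28.7] [1.631, -0.022, -0.009]
```

>>> {"method": "drive_tool", "body": {
  "slide": [
    [0, 0, 25],
    [0, -1, 50],
    [0, -5, 75],
    [0, -30, 85],
    [-1, -55, 85],
    [-1, -80, 82],
    [-1, -105, 80],
    [-2, -130, 76],
    [-2, -155, 65],
    [-2, -180, 50]
  ],
  "turn": [
    [0.01, 0, 0],
    [0.02, 0, 0],
    [0.1, -0.005, -0.007],
    [0.22, -0.007, -0.008],
    [0.36, -0.01, -0.008],
    [0.5, -0.01, -0.008],
    [0.65, -0.012, -0.008],
    [0.8, -0.014, -0.008],
    [0.94, -0.015, -0.008],
    [1.08, -0.017, -0.008]
  ],
  "gripper": [0, 0, 0, 0, 0, 0, 0, 0, 0, 0]
}}

```text
t: 15.55
eef_pos: [0.5172, -0.0646, 0.2037]
tool_rot: [0.706, -0.047, 0.704, -0.06]
contact_force: [0.4, -0.8, -3.1]
gripper_width: 0.198
```

```bash
python3 b.py -60,79.4,90,30 -80,79.4,70,10 -80,79.4,50,10; python3 -c "
from h import *
crop('side',220,140,180,140,4,'s11.png');crop('top',190,150,160,120,5,'t11.png')"
```

```text
q [-0.8   0.34  0.88  2.01 -0.14  0.91  0.12] t 15.55 [517.2 -64.6 203.7] F [ 0.4 -0.8 -3.1] w 0.198
tip board xyz -42.9 79.1 107.8 pitch 43.7 yaw err -0.44 roll -0.26
-60,79.4,90,30 [-0.1, -37.6, -38.6] [0.239, 0.001, 0.004]
-80,79.4,70,10 [-0.7, -77.5, -96.2] [0.588, -0.005, 0.005]
-80,79.4,50,10 [-0.7, -77.5, -116.2] [0.588, -0.005, 0.005]
```

View pics/s11.png

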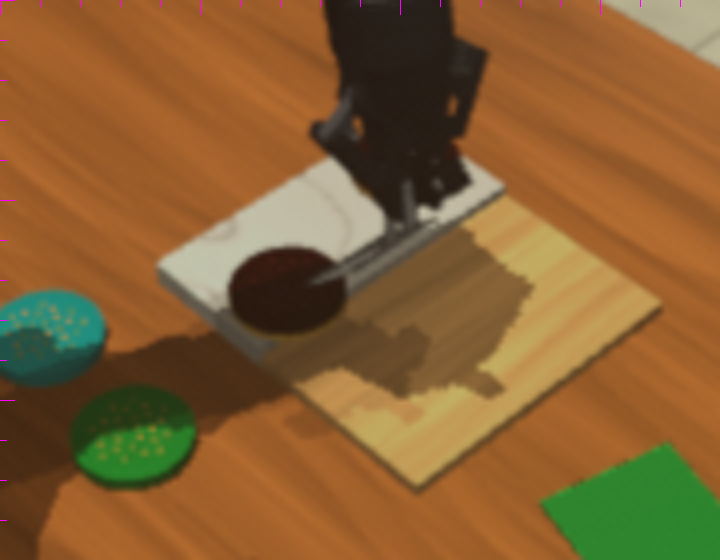

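View pics/t11.png

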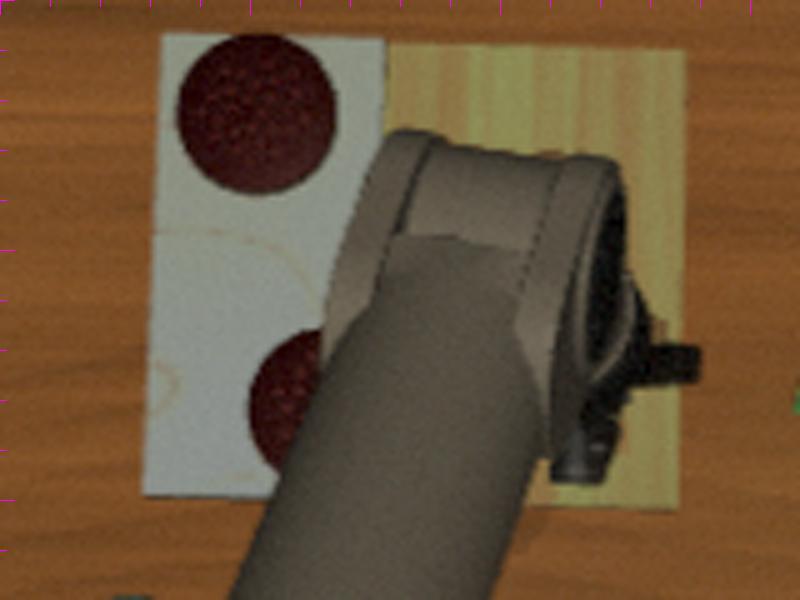

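>>> {"method": "drive_tool", "body": {
  "slide": [
    [0, -15, -15],
    [0, -35, -35],
    [0, -55, -58],
    [0, -77, -80],
    [-0.7, -78, -100],
    [-0.7, -78, -116],
    [-0.7, -78, -116]
  ],
  "turn": [
    [0.14, 0, 0.003],
    [0.28, 0, 0.004],
    [0.42, -0.003, 0.005],
    [0.56, -0.005, 0.005],
    [0.588, -0.005, 0.005],
    [0.588, -0.005, 0.005],
    [0.588, -0.005, 0.005]
  ],
  "gripper": [0, 0, 0, 0, 0, 0, 0]
}}

```text
t: 16.35
eef_pos: [0.5101, -0.1565, 0.086]
tool_rot: [0.687, 0.165, 0.694, 0.138]
contact_force: [0.6, 1.0, -1.3]
gripper_width: 0.196
```

```bash
python3 - <<'E'
from plan import *
c=crop('top',190,150,160,120,5,'t12.png')
X=ray(c,255.5,231.5,.034)*1000; D=X-[598.7,53.3,0]; a,s=np.cos(BY),np.sin(BY); print(X.round(1),"board",a*D[0]+s*D[1],-s*D[0]+a*D[1])
E
python3 b.py -80,81,30,8 -60,81,30,8
```

```text
[518.2  77.7  34. ] board 23.228707478454353 80.86433589167815
q [ 0.02  0.61  0.52  1.92 -0.78  1.07  0.99] t 16.4 [ 511.7 -154.5   87.5] F [-0.3  0.6 -1.3] w 0.197
tip board xyz -92.7 82.5 49.5 pitch 10.3 yaw err -0.85 roll 0.89
-80,81,30,8 [3.2, 11.2, -24.1] [0.039, -0.016, 0.017]
-60,81,30,8 [3.5, 31.2, -24.1] [0.039, -0.016, 0.017]
```

View pics/t12.png

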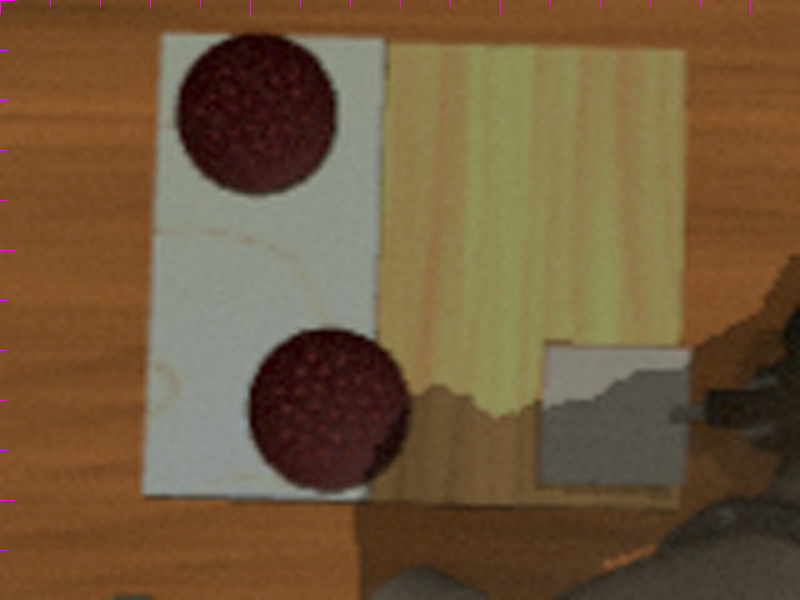

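>>> {"method": "drive_tool", "body": {
  "slide": [
    [2, 5, -10],
    [3, 11, -20],
    [3.2, 15, -24],
    [3.3, 25, -24],
    [3.4, 35, -24],
    [3.5, 45, -24],
    [3.6, 51, -24],
    [3.6, 51, -24]
  ],
  "turn": [
    [0.02, -0.01, 0.01],
    [0.039, -0.016, 0.017],
    [0.039, -0.016, 0.017],
    [0.039, -0.016, 0.017],
    [0.039, -0.016, 0.017],
    [0.039, -0.016, 0.017],
    [0.039, -0.016, 0.017],
    [0.039, -0.016, 0.017]
  ],
  "gripper": [0, 0, 0, 0, 0, 0, 0, 0]
}}

```text
t: 17.2
eef_pos: [0.5154, -0.102, 0.0638]
tool_rot: [0.688, 0.17, 0.687, 0.161]
contact_force: [-0.2, -1.1, -1.2]
gripper_width: 0.2
```

```bash
python3 b.py -30,81,30,8 13,81,30,8
```

```text
q [-0.    0.63  0.46  1.97 -0.86  1.01  1.02] t 17.2 [ 515.4 -102.    63.8] F [-0.2 -1.1 -1.2] w 0.2
tip board xyz -38.6 81.3 30.4 pitch 8.0 yaw err 0.1 roll 0.01
-30,81,30,8 [0.2, 8.7, -0.4] [-0.001, -0.0, -0.002]
13,81,30,8 [0.8, 51.7, -0.4] [-0.001, -0.0, -0.002]
```

>>> {"method": "drive_tool", "body": {
  "slide": [
    [0.1, 6, 0],
    [0.2, 11, 0],
    [0.3, 16, 0],
    [0.4, 21, 0],
    [0.5, 26, 0],
    [0.6, 31, 0],
    [0.6, 36, 0],
    [0.7, 41, 0],
    [0.8, 46, 0],
    [0.8, 51, 0]
  ],
  "turn": [
    [0, 0, -0.002],
    [0, 0, -0.002],
    [0, 0, -0.002],
    [0, 0, -0.002],
    [0, 0, -0.002],
    [0, 0, -0.002],
    [0, 0, -0.002],
    [0, 0, -0.002],
    [0, 0, -0.002],
    [0, 0, -0.002]
  ],
  "gripper": [0, 0, 0, 0, 0, 0, 0, 0, 0, 0]
}}

```text
t: 18.2
eef_pos: [0.5162, -0.0505, 0.0638]
tool_rot: [0.689, 0.17, 0.686, 0.16]
contact_force: [-0.1, -0.4, -0.9]
gripper_width: 0.201
```

```bash
python3 b.py 13,81,30,8; python3 - <<'E'
from plan import *
c=crop('top',190,150,160,120,5,'t13.png'); crop('side',220,140,180,140,4,'s13.png')
E
```

```text
q [-0.08  0.6   0.44  2.02 -0.89  0.96  0.97] t 18.2 [516.2 -50.5  63.8] F [-0.1 -0.4 -0.9] w 0.201
tip board xyz 12.8 81.0 30.4 pitch 8.0 yaw err -0.02 roll 0.01
13,81,30,8 [0.0, 0.2, -0.4] [-0.001, -0.0, 0.0]
```

View pics/t13.png

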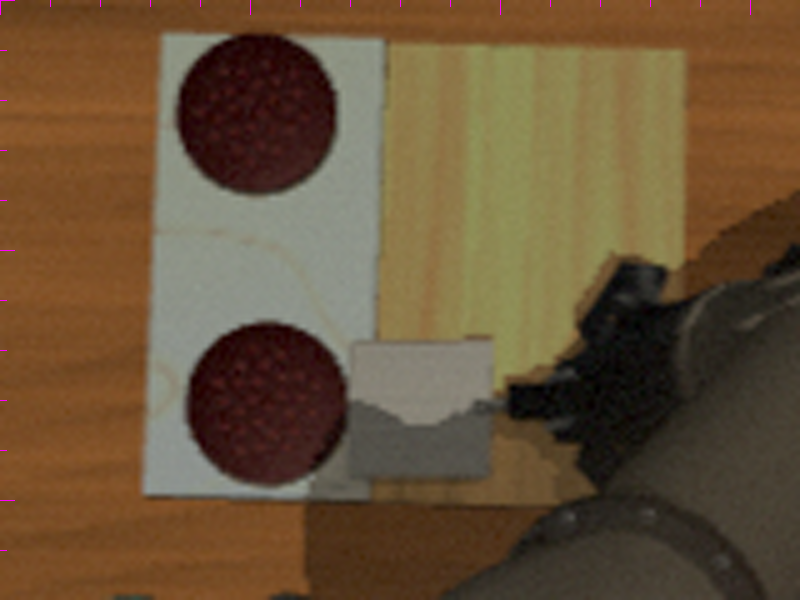

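View pics/s13.png

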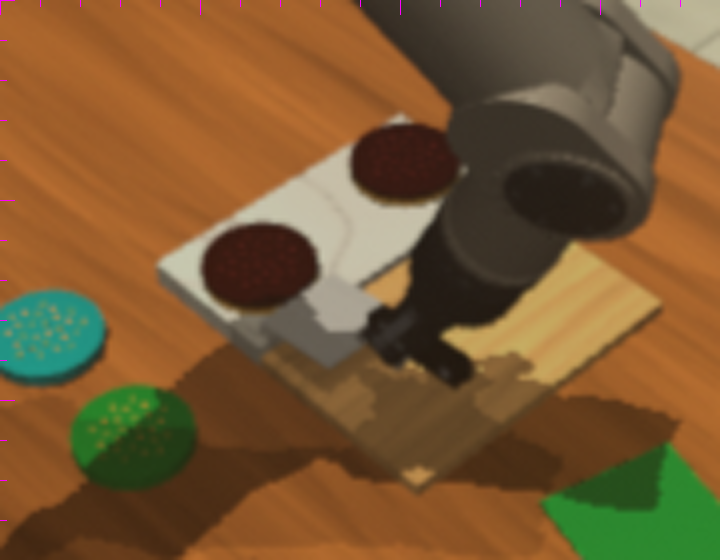

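The cake (top crop, columns 188–347) now lies entirely on the stone (147–375), dark side up. I retreat and return the turner to its mat.

>>> {"method": "drive_tool", "body": {
  "slide": [
    [0, -8, 1],
    [0, -30, 5],
    [0, -65, 20],
    [0, -105, 35],
    [0, -145, 35],
    [2, -185, 35],
    [4, -225, 35],
    [6, -265, 30],
    [8, -300, 20],
    [9, -310, 15]
  ],
  "turn": [
    [0, 0, 0],
    [0, 0, 0],
    [0.01, 0, -0.03],
    [0.03, 0, -0.07],
    [0.06, 0, -0.11],
    [0.08, 0, -0.15],
    [0.1, 0, -0.19],
    [0.12, 0, -0.23],
    [0.135, 0, -0.26],
    [0.138, 0, -0.272]
  ],
  "gripper": [0, 0, 0, 0, 0, 0, 0, 0, 0, 0]
}}

```text
t: 19.3
eef_pos: [0.5217, -0.3674, 0.0777]
tool_rot: [0.691, 0.31, 0.644, 0.108]
contact_force: [-0.4, -0.7, -1.0]
gripper_width: 0.199
```

```bash
python3 g.py; python3 -c "
from h import *
print(bot.get_obs()['contact_force'].round(1))
crop('top',320,170,140,100,5,'t14.png')"
```

```text
q [ 0.43  0.85  0.54  1.59 -0.9   1.37  1.04] t 19.3 [ 521.7 -367.4   77.7]
90 (array([-10.1, -42.2,  16.8]), array([ 0.001, -0.023,  0.004]))
45 (array([ -2.7, -17.5, -20.1]), array([ 0.001, -0.023,  0.004]))
0 (array([  4.6,   7.3, -57. ]), array([ 0.001, -0.023,  0.004]))
[-0.4 -0.7 -1. ]
```

View pics/t14.png

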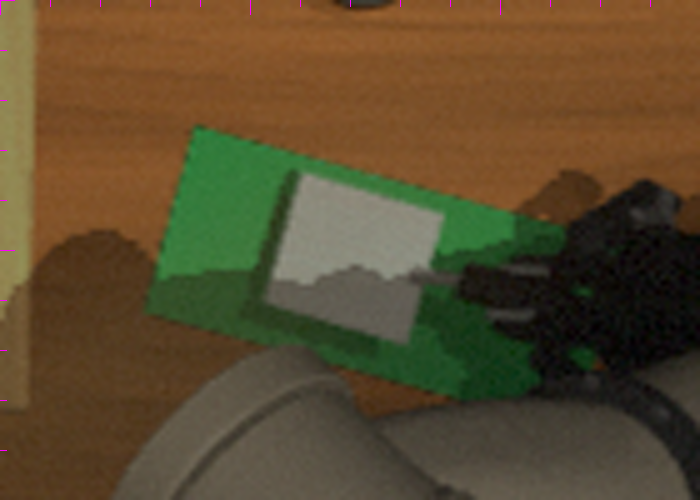

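>>> {"method": "drive_tool", "body": {
  "slide": [
    [4, 7, -10],
    [4.6, 7.3, -25],
    [4.6, 7.3, -40],
    [4.6, 7.3, -48],
    [4.6, 7.3, -52],
    [4.6, 7.3, -53],
    [4.6, 7.3, -53]
  ],
  "turn": [
    [0.001, -0.023, 0.004],
    [0.001, -0.023, 0.004],
    [0.001, -0.023, 0.004],
    [0.001, -0.023, 0.004],
    [0.001, -0.023, 0.004],
    [0.001, -0.023, 0.004],
    [0.001, -0.023, 0.004]
  ],
  "gripper": [0, 0, 0, 0, 0, 0, 0]
}}

```text
t: 20.05
eef_pos: [0.5267, -0.3592, 0.0242]
tool_rot: [0.698, 0.307, 0.637, 0.114]
contact_force: [-0.2, -0.9, -1.1]
gripper_width: 0.197
```

```bash
python3 g.py; python3 -c "
from h import *
print(bot.get_obs()['contact_force'].round(1))"
```

```text
q [ 0.44  0.91  0.5   1.61 -0.95  1.3   1.11] t 20.05 [ 526.7 -359.2   24.2]
90 (array([-15. , -50.4,  70.2]), array([-0.001, -0.001, -0.001]))
45 (array([ -7.7, -25.7,  33.4]), array([-0.001, -0.001, -0.001]))
0 (array([-0.4, -0.9, -3.5]), array([-0.001, -0.001, -0.001]))
[-0.2 -0.9 -1.1]
```

>>> {"method": "drive_tool", "body": {
  "slide": [
    [0, -1, -1.5],
    [0, -1, -3],
    [0, -1, -3.5],
    [0, -1, -3.5],
    [0, -1, -3.5]
  ],
  "turn": [
    [0, 0, 0],
    [0, 0, 0],
    [0, 0, 0],
    [0, 0, 0],
    [0, 0, 0]
  ],
  "gripper": [0, 0, 0, 0, 0]
}}

```text
t: 20.55
eef_pos: [0.5267, -0.3603, 0.0209]
tool_rot: [0.698, 0.307, 0.637, 0.114]
contact_force: [0.5, -0.7, -0.2]
gripper_width: 0.196
```

```bash
python3 g.py; python3 -c "
from h import *
print(bot.get_obs()['contact_force'].round(1))"
```

```text
q [ 0.44  0.92  0.5   1.61 -0.95  1.3   1.11] t 20.55 [ 526.7 -360.3   20.9]
90 (array([-15.1, -49.3,  73.5]), array([-0.001, -0.   , -0.001]))
45 (array([ -7.8, -24.5,  36.7]), array([-0.001, -0.   , -0.001]))
0 (array([-0.4,  0.2, -0.2]), array([-0.001, -0.   , -0.001]))
[ 0.5 -0.7 -0.2]
```

>>> {"method": "drive_tool", "body": {
  "slide": [
    [0, 0, -0.5],
    [0, 0, -0.5],
    [0, 0, -0.5],
    [0, 0, -0.5],
    [0, 0, -0.5],
    [0, 0, -0.5],
    [0, 0, -0.5],
    [0, 0, -0.5],
    [0, 0, -0.5],
    [0, 0, -0.5]
  ],
  "turn": [
    [0, 0, 0],
    [0, 0, 0],
    [0, 0, 0],
    [0, 0, 0],
    [0, 0, 0],
    [0, 0, 0],
    [0, 0, 0],
    [0, 0, 0],
    [0, 0, 0],
    [0, 0, 0]
  ],
  "gripper": [0, 0, 0.5, 1, 1, 1, 1, 1, 1, 1]
}}

```text
t: 21.55
eef_pos: [0.5267, -0.3604, 0.0204]
tool_rot: [0.698, 0.307, 0.637, 0.114]
contact_force: [0.9, -0.1, 0.1]
gripper_width: 0.997
```

```bash
python3 g.py
```

```text
q [ 0.44  0.92  0.5   1.61 -0.95  1.3   1.11] t 21.55 [ 526.7 -360.4   20.4]
90 (array([-15.1, -49.2,  74. ]), array([-0.001, -0.   , -0.001]))
45 (array([ -7.8, -24.5,  37.1]), array([-0.001, -0.   , -0.001]))
0 (array([-0.4,  0.3,  0.3]), array([-0.001, -0.   , -0.001]))
```

Open. Retract along the tool axis, then up.

>>> {"method": "drive_tool", "body": {
  "slide": [
    [-2, -6, 8],
    [-5, -16, 24],
    [-8, -27, 41],
    [-12, -40, 60],
    [-16, -52, 78],
    [-20, -60, 110],
    [-20, -65, 150],
    [-20, -65, 190],
    [-20, -65, 200],
    [-20, -65, 200]
  ],
  "turn": [
    [0, 0, 0],
    [0, 0, 0],
    [0, 0, 0],
    [0, 0, 0],
    [0, 0, 0],
    [0, 0, 0],
    [0, 0, 0],
    [0, 0, 0],
    [0, 0, 0],
    [0, 0, 0]
  ],
  "gripper": [1, 1, 1, 1, 1, 1, 1, 1, 1, 1]
}}

```text
t: 22.55
eef_pos: [0.5065, -0.4274, 0.2238]
tool_rot: [0.699, 0.306, 0.636, 0.113]
contact_force: [-0.1, 1.5, -0.8]
gripper_width: 1.002
```

```bash
python3 -c "
from h import *
o=bot.get_obs(); print(o['t'],o['eef_pos'].round(3),o['joint_vel'].round(2))
crop('top',0,0,640,480,1,'t15.png');crop('side',0,0,640,480,1,'s15.png')"
```

```text
22.55 [ 0.507 -0.427  0.224] [-0.    0.05 -0.03  0.05 -0.   -0.03  0.01]
```

View pics/t15.png

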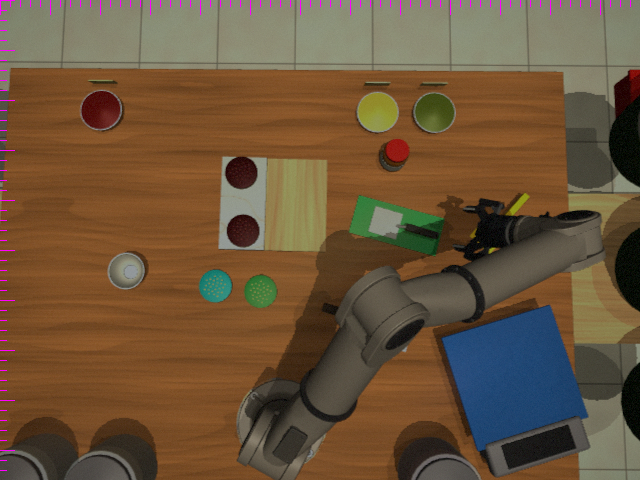

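View pics/s15.png

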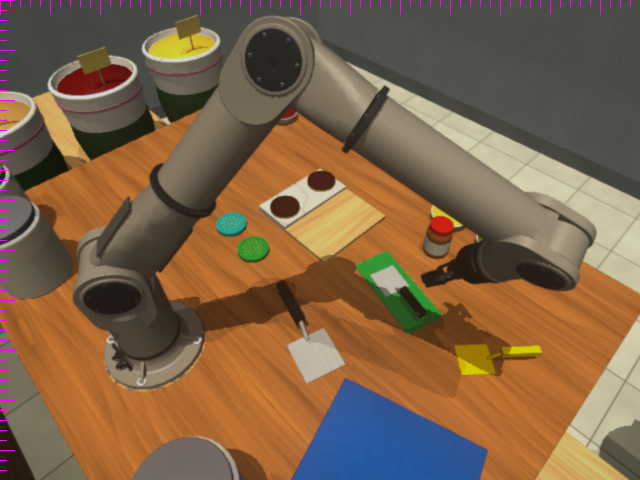

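Top view: the turner is on its mat at (387,222), the cake is dark side up on the stone at (243,231), and the finished cake (241,172), jar (396,152) and bowl (126,270) are where they started. The gripper is clear, so I hand in.

```bash
python3 -c "
from station import bot
print(bot.hand_in(), bot.get_obs()['t'])"
```

```text
the job is handed in; nothing more can be done
the job is handed in; nothing more can be done
```

The grain cake is flipped and lies flat, dark side up, wholly on the white stone half. The turner is back on its mat and released. I handed the job in at about 23 s.

- **Slide and flip:** I slid the small steel turner under the cake against the step with the blade's edge lightly down, about 2–5 N. Then I flipped the cake with one quick wrist turn.
- **Correction:** The cake first landed overhanging the step by about 20 mm, so I nudged it about 35 mm fully onto the stone with the blade's front edge. The force readings stayed near zero.
- **Insertion depth:** I stopped the blade with its tip about 22 mm short of the step, because the turner's neck looked to be right behind the cake's rim.
- **Near-contact:** Just after the flip, the blade tip settled to about the height of the cake's top before I lifted it. The force readings showed no press.
- **Last checks:** In the final pictures the finished cake, jar, bowl and look-alikes stand where they started, and the gripper is clear of everything.

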